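Rock test of a flask press plate

ROBOT

A 7-joint arm with a two-finger parallel gripper is mounted at the origin on the work surface. World frame = base frame: x ahead of the robot, y to its left, z up, the work surface at z = 0. Lengths are in m, angles in rad, forces in N, time in s.
With the tool pointing down it reaches from about 0.425 to 0.875 m from the base axis. Payload 4.7 kg.
Tool frame: the origin (TCP) lies on the centre line of the jaws, within the pads' length; the fingertips stand ahead of it and the grasp point (between the pads) lies 8 mm behind it (ctrl.finger_overhang is the x of the fingertips in the tool frame, in m); x points along the fingers, z is the direction in which the jaws open and shut, and the axes are right-handed (so a half turn about x gives the same grasp; the last joint's range is limited). The gripper opens to 87 mm and grips with 3 to 60 N. Pads are 19 mm wide; open, the fingers measure 117 mm over their backs; the gripper's body (75 mm by 190 mm) begins 51 mm behind the grasp point.
Start: joints at [-1.258, 0.321, -0.07, 1.45, 0.023, 1.371, -0.057], TCP at [0.191, 0.621, 0.234] pointing down, gripper open.
Joint ranges: [-2.86, 2.86], [-0.3, 2.09], [-1.38, 1.24], [0.06, 2.45], [-1.56, 4.7], [0.09, 2.05], [-2.69, 2.69]. Speed limits (rad/s): [2.57, 2.57, 3.14, 3.14, 3.14, 3.14, 3.14].

INTERFACE

Orientations are given as a rotation vector (axis times angle).
In Python, from bench import readout, viewer, job, nets, ctrl gives the robot as it stands.
- The arm moves only by the shell command python3 -m creep 'ROWS' [FORCE]. ROWS is JSON, a list of rows, each an object with "linear": the shift along the tool's x, y, z in m, a list of three; "twist": the turn, a rotation vector about the tool's x, y, z in degrees, a list of three; "fingers": the gripper's target within -1 to 1 (shut at 1, half-way at 0, fully open at -1). A call has 1 to 8 rows; each row is the pose to reach, as a shift and turn from the pose commanded when the call began, along the tool's axes at that moment; what a row does not reach only later rows make up. A row lasts 1/12 s, in which the tool goes at most 41.7 mm and 7.16 degrees, less where a joint would pass 70% of its speed; a pose out of reach is approached as far as the arm can. A call with a gripper value outside its range is refused whole. The fingers move at their own pace and stop on an object; FORCE is the grip in N (left out, the last holds). Time passes only in rows, so rows that repeat a pose let the fingers close. It gives the time, the measured TCP pose, the force and the opening at its end, in the units of the state.
- readout.get_state(): the state, without advancing time (a new reading comes with each control period).
- viewer.get_image(name): name is "scene" or "top" or "wrist"; returns (picture, depth): 420x560x3 uint8, red, green, blue; 420x560 float32, m along the optical axis (not along the pixel's ray), 0 where there is no reading.
- viewer.camera_params(name): a dict with "K" (3x3 intrinsics, pixels), "cam_to_world" (4x4, takes a point from camera to world coordinates). Camera axes: x right, y down, z forward; pixel columns grow to the right and rows downward; lengths in m; the calibration is good to about 2 mm. A picture is of the moment at which its call begins: read the wrist's pose just before it. camera_params takes no time and is no camera call; for the wrist camera it gives the pose at the moment of the call.
- job.close_job(): hands the job in, once; it reports no verdict.
Trained networks look in the newest picture that a camera, given by its name, has taken for a name from the list of things; names that differ only in an ending like _2 or _b are one class to them, and where a whole thing is asked for, a point or a joint stands for the part that bears it (a point fixed in the world has none). Each returns a list of dicts, best first, with "conf" (0 to 1); they miss things now and then, are a little off and sometimes report something else, mostly with a low value. They report only what shows in the picture. A call takes as long as a camera call. They do not tell look-alikes from the thing itself.
- nets.boxes_of(camera, label): "centre" ([x, y, z] in m, in world coordinates, good to about 4 mm: the middle of the surface that is visible of it).
- nets.place_of(camera, label): "centre" ([x, y, z] in m, in world coordinates, good to about 4 mm: a listed point, or the origin of a listed thing).
The state is a dict: "time": time; "joint_positions": joint angles; "qd": joint speeds; "joint_torque": joint torques, N m; "position": TCP position; "tool_rot": TCP orientation; "ft_force": force on the tool from outside, world axes, zero at the start; "torque": the same for the moment, N m; "grip_width": opening from 0.0 (shut) to 1.0 (fully open).
Only numpy, scipy, OpenCV 4.12 (cv2) and the standard library are available. Lean on these libraries where they do the work, as an engineer would, in place of code of your own. Each camera call takes 0.05 s, during which the arm holds its last target.

TASK

Check the round plate on the stand for flatness: lay the straightedge across its middle without dropping it and let go, then press its end lightly with closed fingertips at about 5 N (never as much as 25 N) for half a second, first on the tapered end and then on the square end, feeling whether it rocks. If it sat firm, push the verdict slide fully home towards the ring mark; if it rocked, fully home towards the cross mark. Leave the straightedge lying across the middle of the plate and the other things where they are.

Things in the scene. Friction and masses are not known exactly. Their poses are not given: they have to be found in the camera images.
- edge_grip (a point): Centre of the straightedge's black grip block (44 long, 22 wide, 26 mm high, its top 40 mm above the bar's underside), at the bar's mid-length and closely over its centre of mass, 26.5 mm above its underside. x axis: along the bar towards the tapered end; -x: the square end; z: up. The bar's top face, where the ends are pressed, is 12.5 mm below this point.
- stand_face (a point): Nominal centre of the upper face, on its axis, of the round steel plate (200 mm across) fixed on the stand. 50 mm above the table; plates differ in thickness, so the rim of the face is within 1 mm of this height. The plate is either flat or crowned. A second plate on a pile at the left side of the table is not part of the work.
- stand: Low grey stand, 160 mm square, fixed; origin on the table under the plate's axis. A crowned plate on it is a very shallow cone with a level land 18 mm across in the middle, 2 to 3 mm above the rim: the bar balances level there, and an end pressed 75 mm from the middle sinks 1.5 to 2 mm under less than 1 N, then is firm. On a flat plate an end gives under 0.7 mm at 5 N.
- verdict_top (a point): Top centre of the verdict slide's black grip block (28 mm across the track, 20 mm along it, 40 mm high, its top 55 mm above the table). It slides 60 mm to either side of the middle of an aluminium track (170 x 40 x 14 mm, fixed) with about 1.5 N of friction, and stays where it is left; it starts near the middle. y axis: along the track.
- ring_mark (a point): Top centre (10 mm above the table) of a white round tile, 38 mm across, with a raised ring on it, standing just past one end of the track (which end varies): firm, plate passed. The grip block is fully home at this end when its centre is 45 mm from this point horizontally.
- cross_mark (a point): The same sort of tile with a raised cross, past the other end of the track: rocks, plate rejected. The grip block is fully home at this end when its centre is 45 mm from this point horizontally.
- straightedge: Loose aluminium bar 190 mm long, 18 wide, 14 high, about 0.25 kg, with a grip block on its middle; starts flat on the table. Origin: centre of the underside; x towards the tapered end, whose last 23 mm are only 11 mm wide and have a small hanging hole; the other end is square. The ends are 95 mm from the middle: press between 50 and 95 mm from the middle, clear of the grip.
- flask_cap: Bystander: grey plastic cap, 54 mm across, 30 mm high; origin under its centre.
- neck_ring: Bystander: steel ring, 62 mm across, 16 mm high; origin under its centre.
- screwdriver: Bystander: screwdriver, 200 mm long, lying along its x axis; origin at mid-length on its underside.
- base_cup: Bystander: shallow steel flask bottom, 72 mm across, 22 mm high; origin under its centre.
- wrench: Bystander: steel wrench, 180 mm long, lying along its x axis; origin at mid-length on its underside.
- oil_jar: Bystander: small grey jar, 56 mm across, 75 mm high; origin under its centre.
There are look-alikes about, which are no part of the job. Leave any brown or red look-alike of the straightedge alone.

How it is judged:
By the outcome, as a careful person would: the job done as asked, in the order asked, and still so for the second after the job is handed in, with the robot touching nothing.
It also fails if it takes over 70 s, if anything falls off the work surface, if the arm or the gripper's body presses on something with over 40 N, if the wrist force passes 120 N, or if a joint passes its speed limit or range.

## Working session

There is one attempt and no reset: what is moved stays moved. The work goes in short steps, Python scripts to look and compute and a shell command to move; the robot and the scene stay as the last step left them, time stands still between calls to the robot, and variables do not carry over. Pictures are saved under pics/ and viewed, and the job is handed in when it is done.

```bash
ls; mkdir -p pics
cat > h.py <<'E'
import numpy as np,cv2
from scipy.spatial.transform import Rotation as R
from bench import readout, viewer, job, nets, ctrl
def snap(cam,name):
    P=viewer.camera_params(cam); im,d=viewer.get_image(cam)
    cv2.imwrite(f'pics/{name}.png',im[:,:,::-1]); np.savez(f'pics/{name}.npz',d=d,K=P['K'],T=P['cam_to_world'],im=im)
    return im,d,P
def w(name,u,v,r=1):
    f=np.load(f'pics/{name}.npz'); d=f['d'];K=f['K'];T=f['T']
    z=np.median(d[v-r:v+r+1,u-r:u+r+1]); 
    return (T@np.array([(u-K[0,2])/K[0,0]*z,(v-K[1,2])/K[1,1]*z,z,1]))[:3]
def cloud(name):
    f=np.load(f'pics/{name}.npz'); d=f['d'];K=f['K'];T=f['T']
    v,u=np.indices(d.shape)
    p=np.stack([(u-K[0,2])/K[0,0]*d,(v-K[1,2])/K[1,1]*d,d,np.ones_like(d)],-1)
    return (p@T.T)[...,:3],f['im'],d>0
def st():
    s=readout.get_state(); print('t',s['time'],'p',np.round(s['position'],4),'rv',np.round(s['tool_rot'],4)); print('R',np.round(R.from_rotvec(s['tool_rot']).as_matrix(),4).tolist()); print('F',np.round(s['ft_force'],2),'g',s['grip_width'],'q',np.round(s['joint_positions'],3)); return s
def go(pt,yaw=None):
    """tool shift to world point pt, keeping pointing down; yaw=world angle of tool z (jaw) axis"""
    s=readout.get_state(); Rm=R.from_rotvec(s['tool_rot']).as_matrix()
    print('lin mm',np.round(Rm.T@(np.array(pt)-s['position'])*1000,1))
    if yaw is not None:
        x=np.array([0,0,-1.]); best=None
        for k in (0,np.pi):
            z=np.array([np.cos(yaw+k),np.sin(yaw+k),0]); y=np.cross(z,x)
            rv=R.from_matrix(Rm.T@np.stack([x,y,z],1)).as_rotvec(degrees=True)
            print(' twist',np.round(rv,2))
E
python3 - <<'E'
from h import *
st(); print(ctrl.finger_overhang)
for c in('top','scene'):
    snap(c,c+'0')
    for l in ['edge_grip','stand_face','verdict_top','ring_mark','cross_mark','straightedge']:
        print(c,l,[(np.round(r['centre'],4).tolist(),round(r['conf'],2)) for r in nets.place_of(c,l)])
st()
E
```

```text
pics
t 0.0 p [0.1912 0.6207 0.2325] rv [-0.9876  1.3374  0.9856]
R [[-0.0005, -0.9557, 0.2943], [-0.0019, 0.2943, 0.9557], [-1.0, -0.0001, -0.0019]]
F [ 0.03 -0.01  0.2 ] g 0.9986003663325274 q [-1.258  0.322 -0.07   1.452  0.023  1.371 -0.057]
0.011
top edge_grip [([0.7035, -0.2452, 0.0025], 0.67), ([0.4137, -0.5472, 0.0273], 0.61), ([0.221, -0.4071, 0.0238], 0.6), ([0.4493, -0.3416, 0.024], 0.58), ([0.5383, 0.1968, 0.0075], 0.34)]
top stand_face []
top verdict_top [([0.519, 0.2879, 0.0551], 0.55)]
top ring_mark [([0.5389, 0.1944, 0.0088], 0.41)]
top cross_mark [([0.4989, 0.4016, 0.0098], 0.38), ([0.4453, -0.3428, -0.0015], 0.17)]
top straightedge [([0.4488, -0.3464, -0.0], 0.71), ([0.2211, -0.4067, -0.0027], 0.71), ([0.4136, -0.5489, -0.0008], 0.6)]
scene edge_grip [([0.2237, -0.4119, 0.0269], 0.96), ([0.4504, -0.3399, 0.0257], 0.91), ([0.4141, -0.5476, 0.0232], 0.59)]
scene stand_face [([0.5221, 0.2886, 0.0581], 0.39)]
scene verdict_top [([0.5183, 0.2871, 0.0598], 0.71)]
scene ring_mark [([0.5355, 0.1958, 0.0092], 0.7)]
scene cross_mark [([0.4994, 0.4016, 0.0093], 0.71), ([0.6737, -0.4034, 0.0026], 0.32)]
scene straightedge [([0.2225, -0.41, -0.0027], 0.89), ([0.4488, -0.3438, 0.0041], 0.63), ([0.7044, -0.2481, -0.0018], 0.19)]
t 0.7 p [0.1914 0.6212 0.2336] rv [-0.9863  1.3357  0.9864]
R [[0.0001, -0.9557, 0.2943], [0.0001, 0.2943, 0.9557], [-1.0, -0.0, 0.0001]]
F [-0.65  0.03  0.16] g 0.9977298622899041 q [-1.258  0.321 -0.07   1.45   0.023  1.371 -0.057]
```

View pics/top0.png

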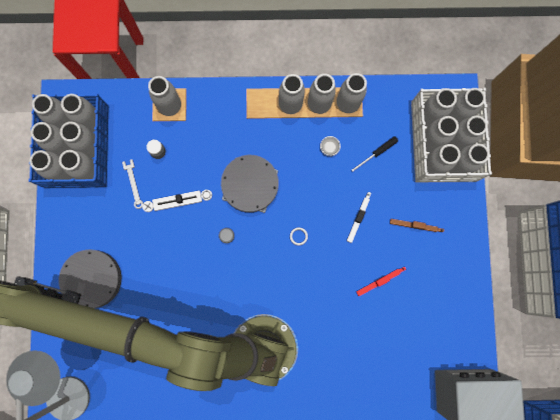

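View pics/scene0.png

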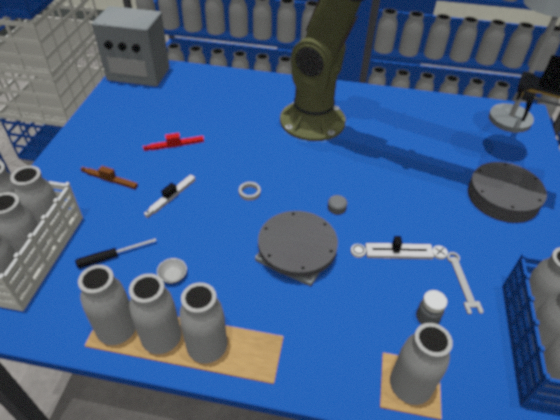

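The silver straightedge is at top pixel (359,217). The brown and red bars are the look-alikes. The stand plate is at (250,183), and the track is at (178,200) with tiles at (147,207) and (206,195). Next I'll measure these in detail.

Run:
```python
from h import *
for n in('top0','scene0'):
    p,im,ok=cloud(n); 
    # plate
    m=ok&(abs(p[...,2]-0.05)<0.008)&(np.hypot(p[...,0]-w(n,*( (250,183) if n=='top0' else (298,243)))[0],p[...,1]-w(n,*((250,183) if n=='top0' else (298,243)))[1])<0.14)
    q=p[m]; c,r=cv2.minEnclosingCircle(q[:,:2].astype(np.float32)); 
    print(n,'plate',c,r,'mean',q[:,:2].mean(0),'z',np.median(q[:,2]),len(q))
    rr=np.hypot(q[:,0]-c[0],q[:,1]-c[1])
    for a in range(0,100,20): print(a,q[(rr>=a/1e3)&(rr<(a+20)/1e3),2].mean().round(5),end=' ')
    print()
    # straightedge
    d=np.hypot(p[...,0]-.449,p[...,1]+.343)
    m=ok&(d<0.115)&(p[...,2]>0.007); q=p[m]
    mu=q[:,:2].mean(0); U,S,V=np.linalg.svd(q[:,:2]-mu); a=V[0]; t=(q[:,:2]-mu)@a
    g=q[(q[:,2]>0.03)]
    print('edge mean',mu,'dir',a,'yaw',np.degrees(np.arctan2(a[1],a[0])),t.min(),t.max(),'mid',mu+a*(t.min()+t.max())/2,'grip',g.mean(0),'S',S)
    s=(q[:,:2]-mu)@np.array([-a[1],a[0]])
    for lo in np.arange(-.1,.1,.02):
        k=(t>=lo)&(t<lo+.02)
        if k.sum()>3: print(round(lo,2),k.sum(),np.ptp(s[k]).round(4),end=' | ')
    print()
    m=ok&(np.hypot(p[...,0]-.519,p[...,1]-.288)<.03)&(p[...,2]>0.045); print('slide',p[m].mean(0),np.ptp(p[m],axis=0))
im=cv2.imread('pics/top0.png'); a=cv2.resize(im[180:255,335:385],None,fx=8,fy=8,interpolation=2); b=cv2.resize(im[150:220,120:220],None,fx=6,fy=6,interpolation=2)
im=cv2.imread('pics/scene0.png'); c=cv2.resize(im[165:225,135:205],None,fx=5,fy=5,interpolation=2);d=cv2.resize(im[225:270,345:465],None,fx=5,fy=5,interpolation=2)
cv2.imwrite('pics/za.png',a);cv2.imwrite('pics/zb.png',b);cv2.imwrite('pics/zc.png',c);cv2.imwrite('pics/zd.png',d)
```

```text
top0 plate (0.5694015026092529, 0.042182791978120804) 0.10118070989847183 mean [0.56827087 0.04177958] z 0.0502595220035742 2319
0 0.05173 20 0.05116 40 0.05057 60 0.05013 80 0.04964 
edge mean [ 0.44478788 -0.34395635] dir [-0.8315972   0.55537923] yaw 146.2631606564392 -0.11245710938887717 0.10746791157152594 mid [ 0.44686238 -0.3453418 ] grip [ 0.44775445 -0.34015184  0.03902229] S [1.14240193 0.904578  ]
-0.1 25 0.1355 | -0.08 31 0.1821 | -0.06 58 0.2038 | -0.04 44 0.2141 | -0.02 60 0.1945 | 0.0 60 0.212 | 0.02 57 0.2164 | 0.04 39 0.1798 | 0.06 38 0.1752 | 0.08 30 0.1027 | 
slide [0.51925643 0.28808847 0.05340645] [0.02940824 0.01906877 0.01787815]
scene0 plate (0.5699370503425598, 0.039184216409921646) 0.10371512919664383 mean [0.57807161 0.03918264] z 0.05059148970492988 3970
0 0.05211 20 0.05183 40 0.05111 60 0.05063 80 0.04982 
edge mean [ 0.454309   -0.34637677] dir [ 0.89113436 -0.45373953] yaw -26.98386252865149 -0.0978827880297422 0.09224038734609456 mid [ 0.45179493 -0.34509668] grip [ 0.45452227 -0.34358586  0.03800634] S [1.05161643 0.41818486]
-0.1 34 0.0211 | -0.08 39 0.022 | -0.06 37 0.0211 | -0.04 40 0.0204 | -0.02 77 0.0908 | 0.0 110 0.0283 | 0.02 54 0.1217 | 0.04 44 0.0481 | 0.06 38 0.0214 | 0.08 19 0.0125 | 
slide [0.52400221 0.2844965  0.05205401] [0.0310355  0.02150605 0.01266013]
```

View pics/za.png

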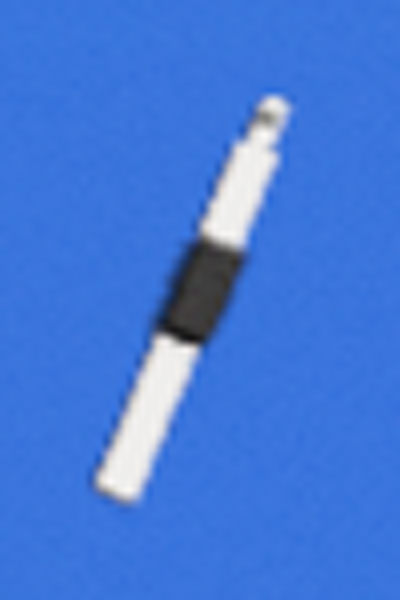

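View pics/zb.png

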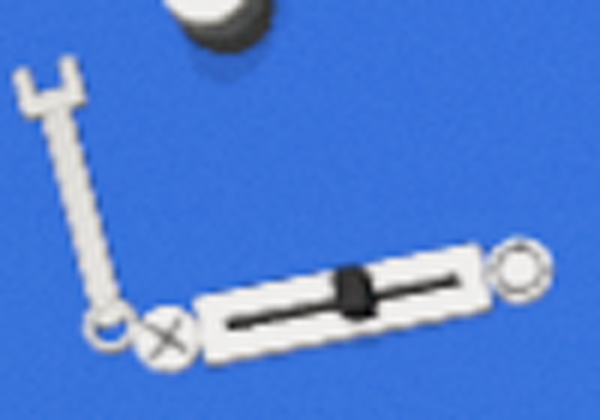

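View pics/zd.png

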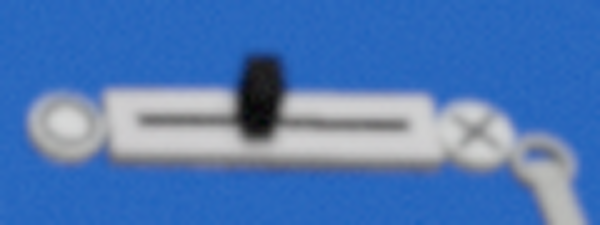

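View pics/zc.png

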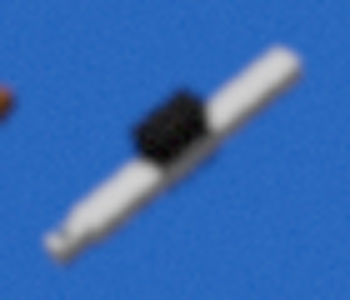

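Plate centre is about (0.569, 0.041). The tapered end, with the hole, points +x/−y at about −24°. The ring tile is at the y=0.195 end and the cross tile at the y=0.40 end. I'll go around the base to a spot over the bar.

Run:
```python
from h import *
go([.50,.20,.234]); go([.56,-.1,.234]);go([.447,-.343,.22])
```

```text
lin mm [-4.000e-01 -4.189e+02 -3.117e+02]
lin mm [-4.000e-01 -5.646e+02 -5.808e+02]
lin mm [  13.5 -528.1 -846.3]
```

```bash
python3 -m creep '[{"linear":[0,-0.419,-0.312],"twist":[0,0,0],"fingers":-1},{"linear":[0,-0.419,-0.312],"twist":[0,0,0],"fingers":-1},{"linear":[0,-0.419,-0.312],"twist":[0,0,0],"fingers":-1},{"linear":[0,-0.419,-0.312],"twist":[0,0,0],"fingers":-1},{"linear":[0,-0.419,-0.312],"twist":[0,0,0],"fingers":-1},{"linear":[0,-0.419,-0.312],"twist":[0,0,0],"fingers":-1},{"linear":[0,-0.419,-0.312],"twist":[0,0,0],"fingers":-1},{"linear":[0,-0.419,-0.312],"twist":[0,0,0],"fingers":-1}]'
python3 - <<'E'
from h import *
st(); go([.56,-.1,.234]);go([.447,-.343,.22])
E
```

```text
time: 1.37
position: [0.3892, 0.3505, 0.234]
tool_rot: [-0.986, 1.335, 0.987]
ft_force: [1.1, 0.7, 0.5]
grip_width: 1.004
t 1.3667 p [0.3892 0.3505 0.234 ] rv [-0.986   1.3347  0.9865]
R [[0.0007, -0.9557, 0.2943], [0.0009, 0.2943, 0.9557], [-1.0, -0.0004, 0.0011]]
F [1.13 0.73 0.52] g 1.004243824161878 q [-0.913  0.05   0.134  1.768 -0.007  1.323  0.495]
lin mm [-3.000e-01 -2.958e+02 -3.803e+02]
lin mm [  13.4 -259.3 -645.8]
```

```bash
python3 -m creep '[{"linear":[0,-0.296,-0.380],"twist":[0,0,0],"fingers":-1},{"linear":[0,-0.296,-0.380],"twist":[0,0,0],"fingers":-1},{"linear":[0,-0.296,-0.380],"twist":[0,0,0],"fingers":-1},{"linear":[0,-0.296,-0.380],"twist":[0,0,0],"fingers":-1},{"linear":[0,-0.296,-0.380],"twist":[0,0,0],"fingers":-1},{"linear":[0,-0.296,-0.380],"twist":[0,0,0],"fingers":-1},{"linear":[0,-0.296,-0.380],"twist":[0,0,0],"fingers":-1},{"linear":[0,-0.296,-0.380],"twist":[0,0,0],"fingers":-1}]'
python3 - <<'E'
from h import *
st(); go([.447,-.343,.20])
E
```

```text
time: 2.03
position: [0.507, 0.0387, 0.234]
tool_rot: [-0.986, 1.334, 0.986]
ft_force: [1.7, -0.2, -0.0]
grip_width: 0.999
t 2.0333 p [0.507  0.0387 0.234 ] rv [-0.9863  1.3343  0.9862]
R [[0.0012, -0.9557, 0.2942], [0.0008, 0.2942, 0.9557], [-1.0, -0.0009, 0.0011]]
F [ 1.69 -0.16 -0.04] g 0.9987364683257647 q [-0.589  0.007  0.466  1.812 -0.004  1.322  1.151]
lin mm [  33.7  -54.9 -382.5]
```

```bash
python3 - <<'E'
from h import *
snap('wrist','wr_plate')
E
python3 -m creep '[{"linear":[0,-0.055,-0.382],"twist":[0,0,0],"fingers":-1},{"linear":[0,-0.055,-0.382],"twist":[0,0,0],"fingers":-1},{"linear":[0,-0.055,-0.382],"twist":[0,0,0],"fingers":-1},{"linear":[0,-0.055,-0.382],"twist":[0,0,0],"fingers":-1},{"linear":[0,-0.055,-0.382],"twist":[0,0,0],"fingers":-1},{"linear":[0,-0.055,-0.382],"twist":[0,0,0],"fingers":-1},{"linear":[0,-0.055,-0.382],"twist":[0,0,0],"fingers":-1},{"linear":[0,-0.055,-0.382],"twist":[0,0,0],"fingers":-1}]'
python3 -m creep '[{"linear":[0,0,-0.05],"twist":[0,0,0],"fingers":-1},{"linear":[0,0,-0.05],"twist":[0,0,0],"fingers":-1},{"linear":[0,0,-0.05],"twist":[0,0,0],"fingers":-1}]'
python3 - <<'E'
from h import *
st(); snap('wrist','wr_edge')
E
```

```text
time: 2.75
position: [0.4545, -0.2902, 0.2341]
tool_rot: [-0.987, 1.334, 0.986]
ft_force: [1.2, -0.5, -0.7]
grip_width: 1.0
time: 3.0
position: [0.4378, -0.3405, 0.2339]
tool_rot: [-0.982, 1.34, 0.98]
ft_force: [-0.6, -0.1, 0.6]
grip_width: 1.0
t 3.0 p [ 0.4378 -0.3405  0.2339] rv [-0.9818  1.3404  0.9796]
R [[-0.0005, -0.9534, 0.3018], [-0.002, 0.3018, 0.9534], [-1.0, -0.0001, -0.0021]]
F [-0.64 -0.11  0.62] g 1.0002463466400198 q [-0.166  0.144  0.86   1.718 -0.111  1.33   1.98 ]
```

View pics/wr_edge.png

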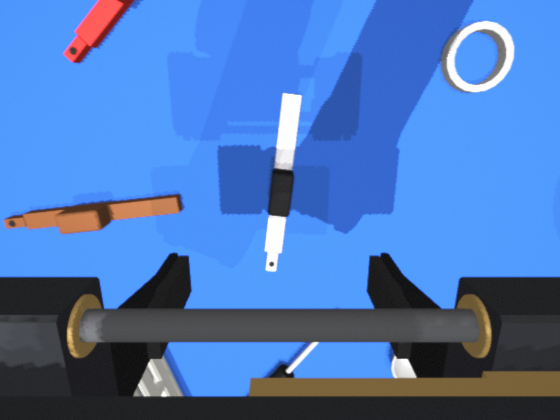

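View pics/wr_plate.png

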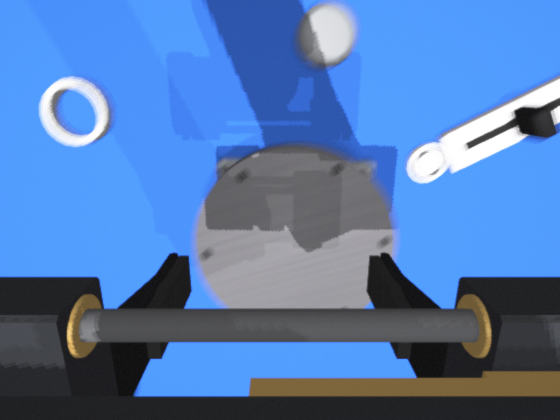

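The wrist view shows the bar clearly: square end at pixel (291,95), grip at (282,192), and the holed, tapered end at (271,265). The plate view is partial.

```bash
cat >> h.py <<'E'
def bar(n,box):
    p,im,ok=cloud(n); x0,y0,x1,y1=box
    hsv=cv2.cvtColor(im,cv2.COLOR_RGB2HSV)
    M=((hsv[...,1]<70)).astype(np.uint8); B=np.zeros_like(M); B[y0:y1,x0:x1]=M[y0:y1,x0:x1]
    return p,im,ok,B>0
E
python3 - <<'E'
from h import *
p,im,ok,B=bar('wr_edge',(255,88,305,274))
m=B&ok
q=p[m]; print(len(q),np.percentile(q[:,2],[1,10,50,90,99]))
f=np.load('pics/wr_edge.npz');K=f['K'];T=f['T']
# bar top face pixels project to plane z=0.014
hi=m&(p[...,2]<.02)&(p[...,2]>.008)
v,u=np.nonzero(hi); r=np.stack([(u-K[0,2])/K[0,0],(v-K[1,2])/K[1,1],np.ones_like(u)],1)@T[:3,:3].T; o=T[:3,3]
P=(o+r*((.014-o[2])/r[:,2])[:,None])[:,:2]
(c,s,a)=cv2.minAreaRect(P.astype(np.float32)*1000); print(c,s,a)
mu=P.mean(0);U,S,V=np.linalg.svd(P-mu);d=V[0]*np.sign(V[0][0]);t=(P-mu)@d
print('yaw',np.degrees(np.arctan2(d[1],d[0])),'range',t.min(),t.max(),'mid',mu+d*(t.min()+t.max())/2)
g=p[ok&(p[...,2]>.03)&(p[...,2]<.05)]; g=g[np.hypot(g[:,0]-.45,g[:,1]+.34)<.06]; 
print('grip',np.median(g,0),(g.min(0)+g.max(0))/2,np.ptp(g,axis=0),cv2.minAreaRect(g[:,:2].astype(np.float32)*1000))
print(nets.place_of('wrist','edge_grip')[:3])
# plate from wrist
p,im,ok=cloud('wr_plate'); m=ok&(abs(p[...,2]-.05)<.008)&(np.hypot(p[...,0]-.569,p[...,1]-.041)<.12); q=p[m]
print('plate',np.percentile(q[:,:2],[.5,99.5],axis=0),np.median(q[:,2]),len(q))
r=np.hypot(q[:,0]-.569,q[:,1]-.041)
for a in range(0,100,20): print(a,np.median(q[(r>=a/1e3)&(r<(a+20)/1e3),2]).round(5),end=' ')
E
```

```text
3162 [-0.00089818  0.01272779  0.01427697  0.04002929  0.04111527]
(446.5330505371094, -345.42156982421875) (17.49065399169922, 189.38375854492188) 65.6790542602539
yaw -24.331110358872603 range -0.0784166568692283 0.11096826983008189 mid [ 0.44654519 -0.34539461]
grip [ 0.44482252 -0.34491634  0.03966986] [ 0.44618273 -0.34530897  0.03613414] [0.04596421 0.03475697 0.01195396] ((446.53985595703125, -345.5138244628906), (21.93067169189453, 44.302059173583984), 65.76923370361328)
[{'centre': [0.4126, -0.5441, 0.0264], 'conf': 0.77}, {'centre': [0.6716, -0.4047, 0.0009], 'conf': 0.74}, {'centre': [0.4488, -0.3423, 0.0247], 'conf': 0.68}]
plate [[ 0.47007266 -0.0579632 ]
 [ 0.64805554  0.13390989]] 0.05101543355451518 27180
0 0.05258 20 0.05207 40 0.05145 60 0.05086 80 0.05029
```

Run:
```python
from h import *
st(); go([.4465,-.3454,.024],np.radians(65.67))
# plate edge fit, wrist
from scipy.optimize import least_squares
for n,c0 in(('wr_plate',None),('top0',None),('scene0',None)):
    p,im,ok=cloud(n); m=(ok&(p[...,2]>.042)&(p[...,2]<.058)&(np.hypot(p[...,0]-.569,p[...,1]-.041)<.125)).astype(np.uint8)
    cs,_=cv2.findContours(m,cv2.RETR_EXTERNAL,cv2.CHAIN_APPROX_NONE); c=max(cs,key=cv2.contourArea)[:,0]
    P=p[c[:,1],c[:,0]]; 
    k=(abs(np.hypot(P[:,0]-.569,P[:,1]-.041)-.1)<.008); 
    if n=='wr_plate': k&=(c[:,1]<300)
    P=P[k]
    f=least_squares(lambda x:np.hypot(P[:,0]-x[0],P[:,1]-x[1])-x[2],[.569,.041,.1],loss='soft_l1',f_scale=.001)
    f2=least_squares(lambda x:np.hypot(P[:,0]-x[0],P[:,1]-x[1])-.1,[.569,.041],loss='soft_l1',f_scale=.001)
    print(n,len(P),f.x,f2.x,np.median(P[:,2]))
```

```text
t 3.1 p [ 0.4404 -0.3358  0.2334] rv [-0.9853  1.3354  0.9865]
R [[0.0001, -0.9556, 0.2948], [0.001, 0.2948, 0.9556], [-1.0, 0.0002, 0.0009]]
F [ 0.13  0.8  -0.73] g 1.0009602149374512 q [-0.17   0.143  0.855  1.719 -0.112  1.33   1.979]
lin mm [209.4  -8.7  -7.6]
 twist [ 7.18  0.05 -0.01]
 twist [-1.7282e+02  2.0000e-02  8.0000e-02]
wr_plate 371 [0.5670666  0.03793134 0.09939455] [0.56774623 0.03785968] 0.04959327134280994
top0 168 [0.56895772 0.04172066 0.09836314] [0.56920875 0.04177448] 0.04943308868607377
scene0 207 [0.57126873 0.03825444 0.09922158] [0.57099826 0.03809506] 0.048052147373986887
```

```bash
python3 -m creep '[{"linear":[0.03,-0.0087,-0.0076],"twist":[7.15,0,0],"fingers":-1},{"linear":[0.06,-0.0087,-0.0076],"twist":[7.15,0,0],"fingers":-1},{"linear":[0.06,-0.0087,-0.0076],"twist":[7.15,0,0],"fingers":-1},{"linear":[0.06,-0.0087,-0.0076],"twist":[7.15,0,0],"fingers":-1}]'
python3 - <<'E'
from h import *
snap('wrist','wr_edge2'); st(); go([.4465,-.3454,.024],np.radians(65.67))
E
```

```text
time: 3.43
position: [0.4465, -0.3436, 0.1725]
tool_rot: [-0.892, 1.38, 0.898]
ft_force: [-0.2, -0.4, 0.3]
grip_width: 1.003
t 3.4833 p [ 0.4472 -0.3447  0.1741] rv [-0.8935  1.379   0.8946]
R [[-0.0001, -0.9128, 0.4083], [0.0008, 0.4083, 0.9128], [-1.0, 0.0004, 0.0007]]
F [ 0.45 -0.91  0.39] g 1.0000109291934882 q [-0.14   0.232  0.861  1.772 -0.187  1.224  1.922]
lin mm [150.1   0.3  -1. ]
 twist [ 0.23  0.04 -0.02]
 twist [-1.7977e+02  3.0000e-02  6.0000e-02]
```

View pics/wr_edge2.png

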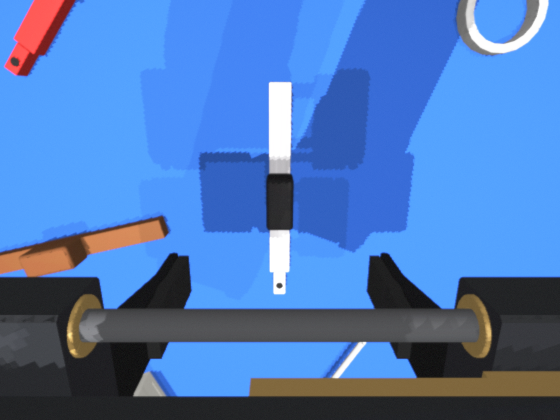

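The bar is centred between the fingers (column 280), aligned with the tool, with the tapered end towards the bottom of the picture.

```bash
python3 - <<'E'
from h import *
p,im,ok,B=bar('wr_edge2',(262,76,298,296))
f=np.load('pics/wr_edge2.npz');K=f['K'];T=f['T']
hi=B&ok&(p[...,2]<.02)&(p[...,2]>.008)
v,u=np.nonzero(hi); r=np.stack([(u-K[0,2])/K[0,0],(v-K[1,2])/K[1,1],np.ones_like(u)],1)@T[:3,:3].T; o=T[:3,3]
P=(o+r*((.014-o[2])/r[:,2])[:,None])[:,:2]
print(cv2.minAreaRect(P.astype(np.float32)*1000))
E
python3 -m creep '[{"linear":[0.04,0,0],"twist":[0,0,0],"fingers":-1},{"linear":[0.08,0,0],"twist":[0,0,0],"fingers":-1},{"linear":[0.11,0,-0.001],"twist":[0,0,0],"fingers":-1},{"linear":[0.13,0,-0.001],"twist":[0,0,0],"fingers":-1},{"linear":[0.142,0,-0.001],"twist":[0,0,0],"fingers":-1},{"linear":[0.148,0,-0.001],"twist":[0,0,0],"fingers":-1},{"linear":[0.150,0,-0.001],"twist":[0,0,0],"fingers":-1},{"linear":[0.150,0,-0.001],"twist":[0,0,0],"fingers":-1}]'
```

```text
((446.5826110839844, -345.40545654296875), (17.850482940673828, 188.41488647460938), 65.67647552490234)
time: 4.15
position: [0.4471, -0.3476, 0.0249]
tool_rot: [-0.894, 1.379, 0.891]
ft_force: [-0.8, 1.0, -0.1]
grip_width: 1.0
```

```bash
python3 -m creep '[{"linear":[0,0,0],"twist":[0,0,0],"fingers":1},{"linear":[0,0,0],"twist":[0,0,0],"fingers":1},{"linear":[0,0,0],"twist":[0,0,0],"fingers":1},{"linear":[0,0,0],"twist":[0,0,0],"fingers":1},{"linear":[0,0,0],"twist":[0,0,0],"fingers":1},{"linear":[0,0,0],"twist":[0,0,0],"fingers":1},{"linear":[0,0,0],"twist":[0,0,0],"fingers":1},{"linear":[0,0,0],"twist":[0,0,0],"fingers":1}]' 30
python3 - <<'E'
from h import *
st()
E
```

```text
time: 4.82
position: [0.4458, -0.3471, 0.0235]
tool_rot: [-0.892, 1.38, 0.892]
ft_force: [0.5, -0.1, -0.3]
grip_width: 0.479
t 4.8167 p [ 0.4458 -0.3471  0.0235] rv [-0.8917  1.3803  0.8919]
R [[-0.0, -0.9116, 0.411], [0.0001, 0.411, 0.9116], [-1.0, 0.0001, 0.0001]]
F [ 0.46 -0.06 -0.26] g 0.47892299224832613 q [-0.037  0.431  0.777  1.903 -0.367  0.955  2.058]
```

```bash
python3 -m creep '[{"linear":[0,0,0],"twist":[0,0,0],"fingers":1},{"linear":[0,0,0],"twist":[0,0,0],"fingers":1},{"linear":[0,0,0],"twist":[0,0,0],"fingers":1},{"linear":[0,0,0],"twist":[0,0,0],"fingers":1},{"linear":[0,0,0],"twist":[0,0,0],"fingers":1},{"linear":[0,0,0],"twist":[0,0,0],"fingers":1}]'
python3 -m creep '[{"linear":[-0.01,0,0],"twist":[0,0,0],"fingers":1},{"linear":[-0.04,0,0],"twist":[0,0,0],"fingers":1},{"linear":[-0.07,0,0],"twist":[0,0,0],"fingers":1},{"linear":[-0.1,0,0],"twist":[0,0,0],"fingers":1},{"linear":[-0.12,0,0],"twist":[0,0,0],"fingers":1},{"linear":[-0.12,0,0],"twist":[0,0,0],"fingers":1}]'
python3 - <<'E'
from h import *
snap('wrist','wr_lift'); st(); go([.55,-.07,.15])
E
```

```text
time: 5.32
position: [0.4461, -0.3468, 0.0235]
tool_rot: [-0.892, 1.38, 0.892]
ft_force: [0.8, 1.6, 1.2]
grip_width: 0.251
time: 5.82
position: [0.4473, -0.3501, 0.1484]
tool_rot: [-0.896, 1.377, 0.884]
ft_force: [0.7, -1.7, -2.4]
grip_width: 0.25
t 5.8667 p [ 0.4465 -0.3488  0.1458] rv [-0.8944  1.3784  0.8874]
R [[0.0041, -0.9113, 0.4118], [-0.0024, 0.4118, 0.9113], [-1.0, -0.0047, -0.0005]]
F [ 0.34 -0.33 -3.03] g 0.2540521532313493 q [-0.127  0.265  0.862  1.804 -0.219  1.167  1.95 ]
lin mm [ -4.4  20.5 296.7]
```

View pics/wr_lift.png

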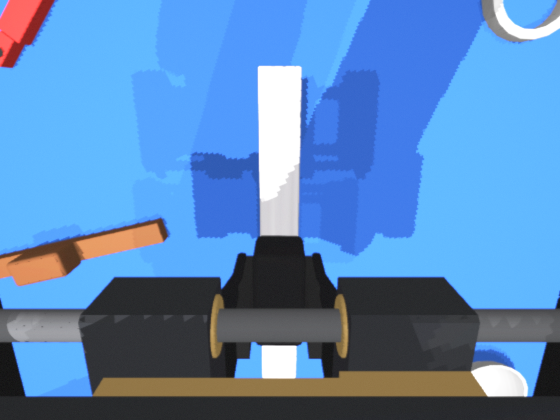

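The bar is held level by its grip and clear of the table. I'll carry it to a spot beyond the plate, high enough to measure the rim from the wrist camera.

```bash
python3 - <<'E'
from h import *
go([.62,.03,.25])
E
python3 -m creep '[{"linear":[-0.03,0,0.02],"twist":[0,0,0],"fingers":1},{"linear":[-0.1,0,0.414],"twist":[0,0,0],"fingers":1},{"linear":[-0.1,0,0.414],"twist":[0,0,0],"fingers":1},{"linear":[-0.1,0,0.414],"twist":[0,0,0],"fingers":1},{"linear":[-0.1,0,0.414],"twist":[0,0,0],"fingers":1},{"linear":[-0.1,0,0.414],"twist":[0,0,0],"fingers":1},{"linear":[-0.1,0,0.414],"twist":[0,0,0],"fingers":1},{"linear":[-0.1,0,0.414],"twist":[0,0,0],"fingers":1}]'
python3 - <<'E'
from h import *
go([.62,.03,.25])
E
```

```text
lin mm [-104.4   -2.6  416.6]
time: 6.53
position: [0.5714, -0.0655, 0.223]
tool_rot: [-0.891, 1.383, 0.893]
ft_force: [0.5, -1.0, -3.1]
grip_width: 0.25
lin mm [-27.2  -4.9 107. ]
```

```bash
python3 -m creep '[{"linear":[-0.015,0,0.04],"twist":[0,0,0],"fingers":1},{"linear":[-0.03,0,0.08],"twist":[0,0,0],"fingers":1},{"linear":[-0.03,0,0.105],"twist":[0,0,0],"fingers":1},{"linear":[-0.03,0,0.105],"twist":[0,0,0],"fingers":1},{"linear":[-0.03,0,0.105],"twist":[0,0,0],"fingers":1},{"linear":[-0.03,0,0.105],"twist":[0,0,0],"fingers":1}]'
python3 - <<'E'
from h import *
st()
snap('wrist','wr_pl2');snap('top','top_pl2'); st()
E
```

```text
time: 7.03
position: [0.6142, 0.0273, 0.2524]
tool_rot: [-0.892, 1.385, 0.892]
ft_force: [1.1, -0.5, -3.1]
grip_width: 0.248
t 7.0333 p [0.6142 0.0273 0.2524] rv [-0.8916  1.385   0.8917]
R [[-0.0036, -0.9112, 0.4119], [-0.0022, 0.4119, 0.9112], [-1.0, 0.0024, -0.0035]]
F [ 1.13 -0.53 -3.13] g 0.24795528479353351 q [-0.619  0.272  0.649  1.535 -0.163  1.395  1.188]
t 7.1333 p [0.6144 0.0263 0.2534] rv [-0.8897  1.3836  0.8899]
R [[-0.0019, -0.9104, 0.4138], [-0.0011, 0.4138, 0.9104], [-1.0, 0.0013, -0.0018]]
F [-0.9  -0.66 -2.74] g 0.24482038662338226 q [-0.618  0.27   0.65   1.534 -0.164  1.395  1.188]
```

View pics/wr_pl2.png

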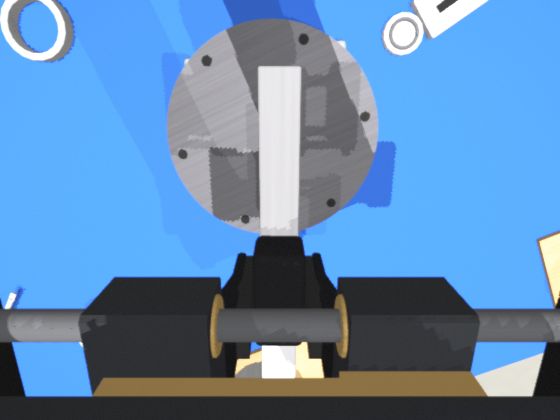

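The full plate rim is visible, centred near pixel (273,125), with the bar in front of it (columns 258–301, square end at row 66).

Run:
```python
from h import *
from scipy.optimize import least_squares
f=np.load('pics/wr_pl2.npz');K=f['K'];T=f['T'];p,im,ok=cloud('wr_pl2')
hsv=cv2.cvtColor(im,cv2.COLOR_RGB2HSV)
m=((hsv[...,1]<100)&(abs(p[...,2]-.05)<.015)&ok).astype(np.uint8); m[240:]=0
cs,_=cv2.findContours(m,cv2.RETR_EXTERNAL,cv2.CHAIN_APPROX_NONE); c=np.vstack(cs)[:,0]
r=np.stack([(c[:,0]-K[0,2])/K[0,0],(c[:,1]-K[1,2])/K[1,1],np.ones(len(c))],1)@T[:3,:3].T;o=T[:3,3]
P=(o+r*((.05-o[2])/r[:,2])[:,None])[:,:2]
k=abs(np.hypot(P[:,0]-.568,P[:,1]-.039)-.1)<.006;P=P[k]
for i in range(2):
    s=least_squares(lambda x:np.hypot(P[:,0]-x[0],P[:,1]-x[1])-x[2],[.569,.04,.1],loss='soft_l1',f_scale=.0005)
    print(len(P),s.x,np.std(s.fun)); P=P[abs(np.hypot(P[:,0]-s.x[0],P[:,1]-s.x[1])-s.x[2])<.001]
q=p[ok&(abs(p[...,2]-.05)<.008)&(np.hypot(p[...,0]-s.x[0],p[...,1]-s.x[1])<.1)]; rr=np.hypot(q[:,0]-s.x[0],q[:,1]-s.x[1])
for a in range(0,100,20): print(a,np.median(q[(rr>=a/1e3)&(rr<(a+20)/1e3),2]).round(5),end=' ')
# bar
b=ok&(p[...,2]>.15)&(p[...,2]<.28)&(np.indices(ok.shape)[0]<232)&(hsv[...,2]>120)
Q=p[b]; print('\nbar',len(Q),np.percentile(Q[:,2],[5,50,95]))
print(cv2.minAreaRect(Q[:,:2].astype(np.float32)*1000))
A=np.c_[Q[:,:2]-Q[:,:2].mean(0),np.ones(len(Q))]; print('slope',np.linalg.lstsq(A,Q[:,2],rcond=None)[0])
rc=cv2.boxPoints(cv2.minAreaRect(Q[:,:2].astype(np.float32)*1000)); print(rc)
st()
```

```text
572 [0.56752716 0.03784315 0.09932614] 0.00044053902028653525
565 [0.56754616 0.03783514 0.09933725] 0.00027012955336641365
0 0.05261 20 0.05204 40 0.05147 60 0.05087 80 0.05027 
bar 6779 [0.24189679 0.24298119 0.24401204]
((559.9478759765625, 49.585025787353516), (18.107572555541992, 72.42918395996094), 65.439697265625)
slope [-0.00200086  0.00052972  0.24297146]
[[523.24664   56.40301 ]
 [589.12274   26.297764]
 [596.6491    42.76704 ]
 [530.773     72.872284]]
t 7.1333 p [0.6144 0.0263 0.2534] rv [-0.8897  1.3836  0.8899]
R [[-0.0019, -0.9104, 0.4138], [-0.0011, 0.4138, 0.9104], [-1.0, 0.0013, -0.0018]]
F [-0.9  -0.66 -2.74] g 0.24482038662338226 q [-0.618  0.27   0.65   1.534 -0.164  1.395  1.188]
```

Run:
```python
from h import *
go([.5685,.0393,.090],np.radians(65.67))
```

```text
lin mm [163.5  47.   -6.9]
 twist [-0.11 -0.1  -0.07]
 twist [ 1.7989e+02 -1.2000e-01  1.6000e-01]
```

```bash
python3 -m creep '[{"linear":[0.02,0.025,-0.004],"twist":[0,0,0],"fingers":1},{"linear":[0.05,0.047,-0.007],"twist":[0,0,0],"fingers":1},{"linear":[0.085,0.047,-0.007],"twist":[0,0,0],"fingers":1},{"linear":[0.115,0.047,-0.007],"twist":[0,0,0],"fingers":1},{"linear":[0.14,0.047,-0.007],"twist":[0,0,0],"fingers":1},{"linear":[0.155,0.047,-0.007],"twist":[0,0,0],"fingers":1},{"linear":[0.163,0.047,-0.007],"twist":[0,0,0],"fingers":1},{"linear":[0.163,0.047,-0.007],"twist":[0,0,0],"fingers":1}]'
python3 -m creep '[{"linear":[0,0,0],"twist":[0,0,0],"fingers":1},{"linear":[0,0,0],"twist":[0,0,0],"fingers":1},{"linear":[0,0,0],"twist":[0,0,0],"fingers":1}]'
python3 - <<'E'
from h import *
a=[]
for i in range(4):
    viewer.get_image('wrist'); s=readout.get_state(); a.append(np.r_[s['position'],s['ft_force']])
print(np.round(a,4),np.mean(a,0)); st()
snap('scene','sc_pre'); snap('wrist','wr_pre')
E
```

```text
time: 7.8
position: [0.5679, 0.04, 0.0897]
tool_rot: [-0.89, 1.385, 0.892]
ft_force: [-0.0, 0.0, -2.3]
grip_width: 0.25
time: 8.05
position: [0.5707, 0.0414, 0.0931]
tool_rot: [-0.892, 1.378, 0.89]
ft_force: [-0.1, 0.3, -2.1]
grip_width: 0.251
[[ 0.5705  0.0415  0.093  -0.6603 -0.1617 -2.7731]
 [ 0.5704  0.0416  0.0927 -0.9147  0.0684 -2.8599]
 [ 0.5702  0.0416  0.0925  0.2074  0.1115 -2.6177]
 [ 0.57    0.0416  0.0923 -0.9963  0.2786 -2.0876]] [ 0.57027322  0.04157512  0.09262544 -0.59096357  0.0742062  -2.58459857]
t 8.25 p [0.57   0.0416 0.0923] rv [-0.8919  1.379   0.8915]
R [[0.0012, -0.9117, 0.4109], [0.0005, 0.4109, 0.9117], [-1.0, -0.0009, 0.0009]]
F [-1.    0.28 -2.09] g 0.2495994884186927 q [-0.647  0.302  0.614  1.835 -0.197  1.065  1.19 ]
```

```bash
cat > rel.py <<'E'
from h import *
from scipy.optimize import least_squares
def rel(n,zbar,vmax=235):
    f=np.load(f'pics/{n}.npz');K=f['K'];T=f['T'];p,im,ok=cloud(n);o=T[:3,3]
    hsv=cv2.cvtColor(im,cv2.COLOR_RGB2HSV)
    def proj(c,z):
        r=np.stack([(c[:,0]-K[0,2])/K[0,0],(c[:,1]-K[1,2])/K[1,1],np.ones(len(c))],1)@T[:3,:3].T
        return (o+r*((z-o[2])/r[:,2])[:,None])[:,:2]
    m=((hsv[...,1]<100)&(p[...,2]>.035)&(p[...,2]<.11)&ok).astype(np.uint8); m[vmax+40:]=0
    cs,_=cv2.findContours(m,cv2.RETR_EXTERNAL,cv2.CHAIN_APPROX_NONE); c=np.vstack(cs)[:,0]
    P=proj(c,.05); P=P[abs(np.hypot(P[:,0]-.568,P[:,1]-.039)-.1)<.006]
    for i in range(3):
        s=least_squares(lambda x:np.hypot(P[:,0]-x[0],P[:,1]-x[1])-.0995,[.569,.04],loss='soft_l1',f_scale=.0005)
        P=P[abs(np.hypot(P[:,0]-s.x[0],P[:,1]-s.x[1])-.0995)<.0015]
    b=ok&(abs(p[...,2]-zbar)<.006)&(np.indices(ok.shape)[0]<vmax)&(hsv[...,2]>140)&(abs(np.indices(ok.shape)[1]-280)<40)
    v,u=np.nonzero(b); Q=proj(np.stack([u,v],1),np.median(p[b][:,2]))
    rc=cv2.minAreaRect(Q.astype(np.float32)*1000); bx=cv2.boxPoints(rc)
    d=np.array([np.cos(np.radians(-24.33)),np.sin(np.radians(-24.33))])
    t=bx@d; e=bx[np.argsort(t)[:2]].mean(0)
    print(n,'plate',s.x*1000,len(P),'barz',np.median(p[b][:,2]),rc,'sqend',e,'centre',e+95*d,'plate-bar',s.x*1000-e-95*d)
E
python3 - <<'E'
from rel import *
rel('wr_pl2',.243,232); rel('wr_pre',.083,232); st()
E
```

```text
wr_pl2 plate [567.59535208  37.8139203 ] 565 barz 0.2429821268342917 ((559.8352661132812, 49.66933822631836), (17.883071899414062, 71.89722442626953), 65.51011657714844) sqend [527.1208   64.57121] centre [613.68361849  25.43201915] plate-bar [-46.08826641  12.38190115]
wr_pre plate [567.50931868  38.34317553] 587 barz 0.08245791690085313 ((515.4961547851562, 64.02507019042969), (17.861501693725586, 71.89219665527344), 65.62884521484375) sqend [482.75317  78.85808] centre [569.31600374  39.71888438] plate-bar [-1.80668507 -1.37570885]
t 8.35 p [0.5698 0.0416 0.0919] rv [-0.8919  1.3796  0.8917]
R [[0.0006, -0.9117, 0.4109], [0.0003, 0.4109, 0.9117], [-1.0, -0.0004, 0.0005]]
F [ 1.   -0.04 -1.86] g 0.25049847879431003 q [-0.647  0.302  0.614  1.835 -0.197  1.065  1.19 ]
```

View pics/wr_pre.png

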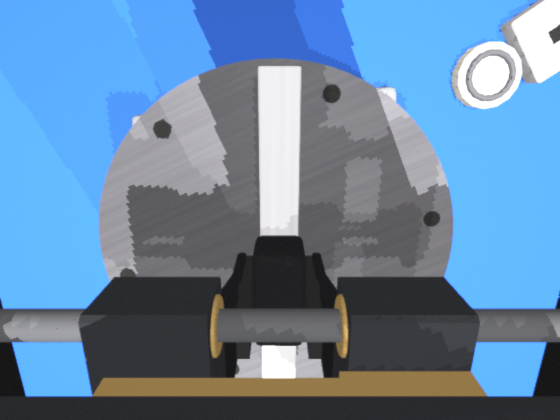

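View pics/sc_pre.png

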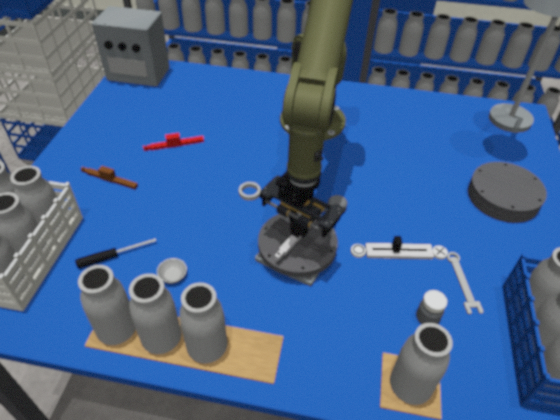

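```bash
python3 -m creep '[{"linear":[0.004,0.001,-0.0017],"twist":[0,0,0],"fingers":1},{"linear":[0.008,0.001,-0.0017],"twist":[0,0,0],"fingers":1},{"linear":[0.011,0.001,-0.0017],"twist":[0,0,0],"fingers":1},{"linear":[0.012,0.001,-0.0017],"twist":[0,0,0],"fingers":1},{"linear":[0.012,0.001,-0.0017],"twist":[0,0,0],"fingers":1},{"linear":[0.012,0.001,-0.0017],"twist":[0,0,0],"fingers":1},{"linear":[0.012,0.001,-0.0017],"twist":[0,0,0],"fingers":1},{"linear":[0.012,0.001,-0.0017],"twist":[0,0,0],"fingers":1}]'
python3 - <<'E'
from rel import *
st();snap('wrist','wr_pre2'); rel('wr_pre2',.07,232); st()
E
```

```text
time: 9.02
position: [0.5681, 0.0404, 0.0797]
tool_rot: [-0.892, 1.38, 0.892]
ft_force: [-0.4, 0.0, -2.7]
grip_width: 0.252
t 9.0167 p [0.5681 0.0404 0.0797] rv [-0.8918  1.38    0.8916]
R [[0.0004, -0.9116, 0.4111], [0.0001, 0.4111, 0.9116], [-1.0, -0.0003, 0.0002]]
F [-0.44  0.05 -2.7 ] g 0.2517213753892869 q [-0.641  0.314  0.611  1.849 -0.207  1.042  1.199]
wr_pre2 plate [567.50170602  38.39035385] 595 barz 0.07013891550134813 ((513.7645874023438, 62.77492904663086), (17.86386489868164, 71.89031982421875), 65.61429595947266) sqend [481.02625  77.61587] centre [567.58907503  38.47667399] plate-bar [-0.08736901 -0.08632015]
t 9.0667 p [0.5681 0.0404 0.0798] rv [-0.8919  1.3799  0.8916]
R [[0.0004, -0.9116, 0.411], [0.0001, 0.411, 0.9116], [-1.0, -0.0004, 0.0003]]
F [-1.03 -0.15 -3.36] g 0.24971213740336573 q [-0.641  0.314  0.611  1.849 -0.207  1.041  1.199]
```

```bash
python3 -m creep '[{"linear":[0.001,0,0],"twist":[0,0,0],"fingers":1},{"linear":[0.002,0,0],"twist":[0,0,0],"fingers":1},{"linear":[0.003,0,0],"twist":[0,0,0],"fingers":1},{"linear":[0.003,0,0],"twist":[0,0,0],"fingers":1},{"linear":[0.003,0,0],"twist":[0,0,0],"fingers":1}]'
python3 -m creep '[{"linear":[0.0005,0,0],"twist":[0,0,0],"fingers":1},{"linear":[0.0005,0,0],"twist":[0,0,0],"fingers":1},{"linear":[0.0005,0,0],"twist":[0,0,0],"fingers":1}]'
python3 -m creep '[{"linear":[0.0003,0,0],"twist":[0,0,0],"fingers":1},{"linear":[0.0003,0,0],"twist":[0,0,0],"fingers":1},{"linear":[0.0003,0,0],"twist":[0,0,0],"fingers":1}]'
```

```text
time: 9.48
position: [0.5679, 0.0404, 0.0765]
tool_rot: [-0.892, 1.38, 0.892]
ft_force: [-0.6, -0.0, -3.0]
grip_width: 0.244
time: 9.73
position: [0.568, 0.0404, 0.0763]
tool_rot: [-0.892, 1.38, 0.892]
ft_force: [-0.5, -0.3, 0.1]
grip_width: 0.253
time: 9.98
position: [0.568, 0.0403, 0.0763]
tool_rot: [-0.892, 1.38, 0.892]
ft_force: [-2.1, -0.1, 4.0]
grip_width: 0.249
```

```bash
python3 -m creep '[{"linear":[-0.0004,0,0],"twist":[0,0,0],"fingers":1},{"linear":[-0.0004,0,0],"twist":[0,0,0],"fingers":1},{"linear":[-0.0004,0,0],"twist":[0,0,0],"fingers":0},{"linear":[-0.0004,0,0],"twist":[0,0,0],"fingers":0},{"linear":[-0.0004,0,0],"twist":[0,0,0],"fingers":0},{"linear":[-0.0004,0,0],"twist":[0,0,0],"fingers":0},{"linear":[-0.0004,0,0],"twist":[0,0,0],"fingers":0},{"linear":[-0.0004,0,0],"twist":[0,0,0],"fingers":0}]'
python3 - <<'E'
from rel import *
st();snap('wrist','wr_open'); rel('wr_open',.066,232); rel('wr_pre2',.07,232)
E
```

```text
time: 10.65
position: [0.568, 0.0404, 0.0761]
tool_rot: [-0.892, 1.38, 0.892]
ft_force: [-0.2, -0.4, -0.7]
grip_width: 0.494
t 10.65 p [0.568  0.0404 0.0761] rv [-0.8919  1.3802  0.8917]
R [[0.0002, -0.9116, 0.411], [0.0, 0.411, 0.9116], [-1.0, -0.0001, 0.0001]]
F [-0.19 -0.41 -0.66] g 0.4943919449858787 q [-0.64   0.318  0.609  1.852 -0.21   1.035  1.201]
wr_open plate [567.50499909  38.40339756] 601 barz 0.06671034867693548 ((513.63330078125, 62.792179107666016), (17.868797302246094, 71.81505584716797), 65.61514282226562) sqend [480.92896   77.617096] centre [567.49178499  38.47790232] plate-bar [ 0.0132141  -0.07450476]
wr_pre2 plate [567.50170602  38.39035385] 595 barz 0.07013891550134813 ((513.7645874023438, 62.77492904663086), (17.86386489868164, 71.89031982421875), 65.61429595947266) sqend [481.02625  77.61587] centre [567.58907503  38.47667399] plate-bar [-0.08736901 -0.08632015]
```

View pics/wr_open.png

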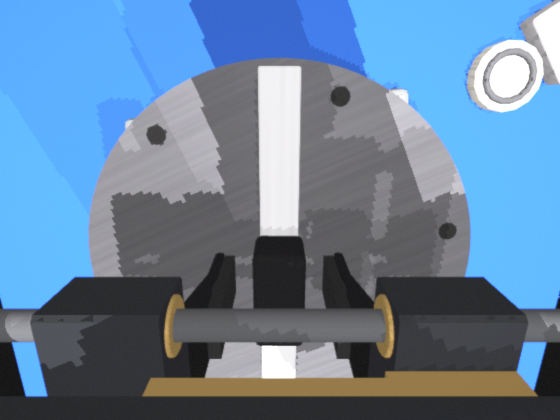

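Released. The bar is level and centred on the plate to about 0.1 mm. Now I'll rise, close the fingers, and move over to the tapered end (tool −y).

```bash
python3 -m creep '[{"linear":[-0.005,0,0],"twist":[0,0,0],"fingers":0},{"linear":[-0.03,0,0],"twist":[0,0,0],"fingers":0},{"linear":[-0.06,0,0],"twist":[0,0,0],"fingers":0},{"linear":[-0.07,-0.02,0],"twist":[0,0,0],"fingers":1},{"linear":[-0.07,-0.05,0],"twist":[0,0,0],"fingers":1},{"linear":[-0.07,-0.075,0],"twist":[0,0,0],"fingers":1},{"linear":[-0.07,-0.075,0],"twist":[0,0,0],"fingers":1},{"linear":[-0.07,-0.075,0],"twist":[0,0,0],"fingers":1}]' 30
python3 -m creep '[{"linear":[0.01,0,0],"twist":[0,0,0],"fingers":1},{"linear":[0.02,0,0],"twist":[0,0,0],"fingers":1},{"linear":[0.03,0,0],"twist":[0,0,0],"fingers":1},{"linear":[0.03,0,0],"twist":[0,0,0],"fingers":1},{"linear":[0.03,0,0],"twist":[0,0,0],"fingers":1},{"linear":[0.03,0,0],"twist":[0,0,0],"fingers":1},{"linear":[0.03,0,0],"twist":[0,0,0],"fingers":1},{"linear":[0.03,0,0],"twist":[0,0,0],"fingers":1}]'
python3 - <<'E'
from rel import *
snap('wrist','wr_up');snap('scene','sc_up'); snap('top','top_up');st()
E
```

```text
time: 11.37
position: [0.6367, 0.0084, 0.1461]
tool_rot: [-0.891, 1.382, 0.89]
ft_force: [-1.2, 0.3, 0.4]
grip_width: 0.205
time: 12.03
position: [0.6367, 0.0096, 0.1168]
tool_rot: [-0.892, 1.379, 0.891]
ft_force: [0.9, -0.7, 0.5]
grip_width: 0.003
t 12.1833 p [0.6366 0.0095 0.1166] rv [-0.8919  1.3796  0.8915]
R [[0.0007, -0.9116, 0.411], [0.0002, 0.411, 0.9116], [-1.0, -0.0006, 0.0005]]
F [-0.62 -0.68  0.24] g 0.006061084379566299 q [-0.548  0.42   0.624  1.647 -0.263  1.159  1.288]
```

View pics/wr_up.png

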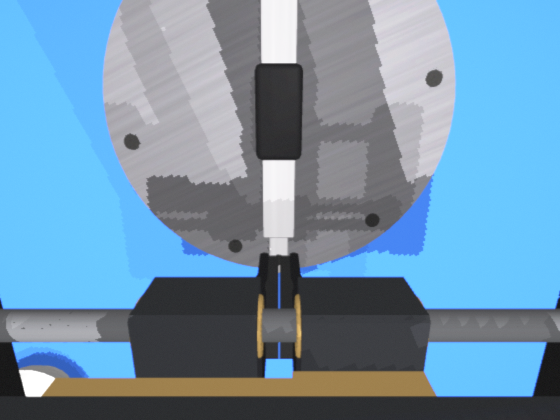

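View pics/sc_up.png

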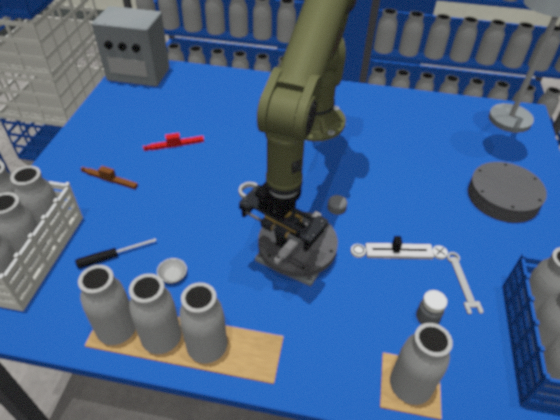

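The bar lies across the plate with its tapered end under the closed fingertips (column 279). Now lowering.

```bash
python3 -m creep '[{"linear":[0.01,0,0],"twist":[0,0,0],"fingers":1},{"linear":[0.02,0,0],"twist":[0,0,0],"fingers":1},{"linear":[0.028,0,0],"twist":[0,0,0],"fingers":1},{"linear":[0.033,0,0],"twist":[0,0,0],"fingers":1},{"linear":[0.035,0,0],"twist":[0,0,0],"fingers":1},{"linear":[0.035,0,0],"twist":[0,0,0],"fingers":1},{"linear":[0.035,0,0],"twist":[0,0,0],"fingers":1},{"linear":[0.035,0,0],"twist":[0,0,0],"fingers":1}]'
python3 -m creep '[{"linear":[0.001,0,0],"twist":[0,0,0],"fingers":1},{"linear":[0.002,0,0],"twist":[0,0,0],"fingers":1},{"linear":[0.002,0,0],"twist":[0,0,0],"fingers":1},{"linear":[0.002,0,0],"twist":[0,0,0],"fingers":1}]'
```

```text
time: 12.85
position: [0.6367, 0.0095, 0.0816]
tool_rot: [-0.892, 1.38, 0.891]
ft_force: [0.1, -0.2, 0.9]
grip_width: 0.006
time: 13.18
position: [0.6363, 0.0096, 0.0793]
tool_rot: [-0.892, 1.38, 0.892]
ft_force: [-0.4, -0.1, 0.3]
grip_width: 0.003
```

```bash
python3 -m creep '[{"linear":[0.0005,0,0],"twist":[0,0,0],"fingers":1},{"linear":[0.0005,0,0],"twist":[0,0,0],"fingers":1}]'
python3 -m creep '[{"linear":[0.0005,0,0],"twist":[0,0,0],"fingers":1},{"linear":[0.0005,0,0],"twist":[0,0,0],"fingers":1}]'
```

```text
time: 13.35
position: [0.6363, 0.0096, 0.0787]
tool_rot: [-0.892, 1.38, 0.892]
ft_force: [-0.5, 0.2, 0.2]
grip_width: 0.002
time: 13.52
position: [0.6364, 0.0096, 0.0782]
tool_rot: [-0.892, 1.38, 0.892]
ft_force: [0.5, 0.3, 0.6]
grip_width: 0.005
```

```bash
for i in 1 2 3 4 ; do python3 -m creep '[{"linear":[0.0004,0,0],"twist":[0,0,0],"fingers":1},{"linear":[0.0004,0,0],"twist":[0,0,0],"fingers":1}]' | egrep 'pos|force'; done
```

```text
position: [0.6364, 0.0095, 0.0778]
ft_force: [-0.6, -0.3, 0.8]
position: [0.6365, 0.0095, 0.0775]
ft_force: [0.2, -0.0, 0.7]
position: [0.6365, 0.0095, 0.077]
ft_force: [-0.0, -0.0, -0.4]
position: [0.6365, 0.0095, 0.0767]
ft_force: [-0.0, -0.5, 0.9]
```

```bash
for i in 1 2 3 ; do python3 -m creep '[{"linear":[0.0004,0,0],"twist":[0,0,0],"fingers":1},{"linear":[0.0004,0,0],"twist":[0,0,0],"fingers":1}]' | egrep 'pos|force'; done
```

```text
position: [0.6365, 0.0095, 0.0765]
ft_force: [0.7, -0.8, 3.2]
position: [0.6366, 0.0095, 0.0765]
ft_force: [-1.2, -0.2, 4.2]
position: [0.6366, 0.0095, 0.0764]
ft_force: [-2.2, 0.1, 7.5]
```

Firm contact at about 7 N. I'll back off to about 5 N, hold, and look at the tilt.

```bash
python3 -m creep '[{"linear":[-0.0003,0,0],"twist":[0,0,0],"fingers":1},{"linear":[-0.0003,0,0],"twist":[0,0,0],"fingers":1},{"linear":[-0.0003,0,0],"twist":[0,0,0],"fingers":1},{"linear":[-0.0003,0,0],"twist":[0,0,0],"fingers":1}]'
python3 - <<'E'
from h import *
for i in range(5):
    snap('wrist','wr_p1'); s=readout.get_state(); print(s['time'],np.round(s['position'],4),np.round(s['ft_force'],1))
snap('scene','sc_p1')
E
cat > tilt.py <<'E'
from h import *
d=np.array([.9116,-.411]);nn=np.array([.411,.9116]);c=np.array([.5675,.0384])
def tilt(n):
    p,im,ok=cloud(n); q=p[ok]; t=(q[:,:2]-c)@d*1000; s=(q[:,:2]-c)@nn*1000
    k=(abs(s)<7)&(abs(t)<95)&(abs(t)>26)&(q[:,2]>.058)&(q[:,2]<.075)
    print(n,end=': ')
    for a in range(-95,95,15):
        j=k&(t>=a)&(t<a+15)
        if j.sum()>5: print(a+7,round(np.median(q[j,2])*1000,2),j.sum(),end=' | ')
    if k.sum()>10: print('fit slope mm/m',np.polyfit(t[k],q[k,2]*1000,1)*[1000,1])
E
python3 - <<'E'
from tilt import *
for n in ('wr_open','wr_up','wr_p1','sc_up','sc_p1'): tilt(n)
E
```

```text
time: 15.02
position: [0.6366, 0.0095, 0.0765]
tool_rot: [-0.892, 1.38, 0.892]
ft_force: [0.1, -0.1, 6.7]
grip_width: 0.005
15.0667 [0.6366 0.0095 0.0765] [-1.7  0.4  7. ]
15.1167 [0.6366 0.0095 0.0765] [0.1 0.5 6.4]
15.1667 [0.6366 0.0095 0.0765] [-0.9 -0.1  6.1]
15.2167 [0.6366 0.0095 0.0765] [-0.7  0.5  7. ]
15.2667 [0.6366 0.0095 0.0765] [-0.5  0.1  7.5]
wr_open: -88 66.73 1292 | -73 66.72 1172 | -58 66.75 1088 | -43 66.79 1005 | -28 66.72 551 | 32 67.54 6 | 47 66.84 625 | 62 66.87 217 | fit slope mm/m [ 1.00006599 66.80083676]
wr_up: -58 66.61 167 | -43 66.63 950 | -28 66.76 541 | 32 66.81 631 | 47 66.78 614 | 62 66.78 583 | 77 66.63 373 | fit slope mm/m [ 1.04159794 66.71411672]
wr_p1: -43 68.19 891 | -28 67.9 891 | 32 66.02 763 | 47 65.58 892 | 62 65.54 821 | fit slope mm/m [-20.43180111  67.1982321 ]
sc_up: -88 66.28 17 | -43 66.36 6 | 32 66.31 24 | 47 65.73 28 | 62 66.54 29 | 77 65.66 27 | 92 66.77 19 | fit slope mm/m [-2.45542435 66.24971272]
sc_p1: -88 69.37 20 | -73 69.12 22 | -58 68.28 25 | -43 68.45 23 | 92 65.85 29 | fit slope mm/m [-14.78620971  67.64970256]
```

The bar has tilted by about 20–25 mm/m, so it rocks. I'll trim closer to 5 N and hold for half a second.

```bash
python3 -m creep '[{"linear":[-0.0003,0,0],"twist":[0,0,0],"fingers":1},{"linear":[-0.0003,0,0],"twist":[0,0,0],"fingers":1},{"linear":[-0.0003,0,0],"twist":[0,0,0],"fingers":1}]'
for i in 1 2 3; do python3 -m creep '[{"linear":[0,0,0],"twist":[0,0,0],"fingers":1},{"linear":[0,0,0],"twist":[0,0,0],"fingers":1},{"linear":[0,0,0],"twist":[0,0,0],"fingers":1}]'|egrep 'pos|force'; done
```

```text
time: 15.57
position: [0.6366, 0.0095, 0.0765]
tool_rot: [-0.892, 1.38, 0.891]
ft_force: [-0.5, -0.8, 5.3]
grip_width: 0.007
position: [0.6366, 0.0095, 0.0765]
ft_force: [0.2, 0.4, 6.2]
position: [0.6366, 0.0095, 0.0765]
ft_force: [-0.4, 0.5, 5.4]
position: [0.6366, 0.0095, 0.0765]
ft_force: [-0.9, -0.4, 5.1]
```

```bash
python3 -m creep '[{"linear":[-0.002,0,0],"twist":[0,0,0],"fingers":1},{"linear":[-0.005,0,0],"twist":[0,0,0],"fingers":1},{"linear":[-0.03,0,0],"twist":[0,0,0],"fingers":1},{"linear":[-0.06,0,0],"twist":[0,0,0],"fingers":1},{"linear":[-0.06,0.04,0],"twist":[0,0,0],"fingers":1},{"linear":[-0.06,0.08,0],"twist":[0,0,0],"fingers":1},{"linear":[-0.06,0.12,0],"twist":[0,0,0],"fingers":1},{"linear":[-0.06,0.15,0],"twist":[0,0,0],"fingers":1}]'
python3 -m creep '[{"linear":[0,0,0],"twist":[0,0,0],"fingers":1},{"linear":[0,0,0],"twist":[0,0,0],"fingers":1},{"linear":[0,0,0],"twist":[0,0,0],"fingers":1}]'
python3 - <<'E'
from tilt import *
st();snap('wrist','wr_up2');snap('scene','sc_up2');tilt('wr_up2');tilt('sc_up2')
go(np.r_[c-.075*d+[.0006,.002],.083])
E
```

```text
time: 16.98
position: [0.4962, 0.0724, 0.1351]
tool_rot: [-0.891, 1.382, 0.894]
ft_force: [-0.2, 1.2, 0.6]
grip_width: 0.004
time: 17.23
position: [0.5001, 0.0711, 0.1363]
tool_rot: [-0.892, 1.379, 0.891]
ft_force: [0.7, -0.0, 0.7]
grip_width: 0.002
t 17.2333 p [0.5001 0.0711 0.1363] rv [-0.8921  1.3792  0.8915]
R [[0.0011, -0.9117, 0.4109], [0.0002, 0.4109, 0.9117], [-1.0, -0.0009, 0.0007]]
F [ 0.66 -0.04  0.73] g 0.002268939345428004 q [-0.784  0.087  0.623  1.948 -0.057  1.122  1.008]
wr_up2: -88 66.71 503 | -73 66.76 475 | -58 66.73 203 | fit slope mm/m [ 4.74437003 67.09656628]
sc_up2: -88 65.61 21 | -73 66.06 22 | -58 66.23 27 | -43 66.24 16 | 32 66.08 30 | 47 65.47 24 | 62 67.22 27 | 77 66.29 35 | 92 65.9 19 | fit slope mm/m [ 2.83869227 66.04907689]
lin mm [53.1  1.2  0.4]
```

View pics/sc_up2.png

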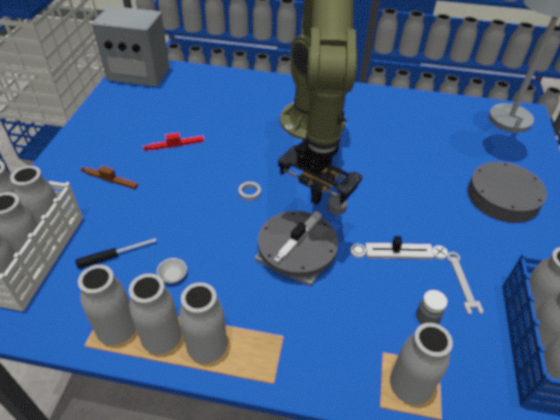

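The bar is level across the plate again (scene pixel 297,237). The jar is low enough to clear. Now the square end.

```bash
python3 -m creep '[{"linear":[0.015,0,0],"twist":[0,0,0],"fingers":1},{"linear":[0.03,0,0],"twist":[0,0,0],"fingers":1},{"linear":[0.045,0,0],"twist":[0,0,0],"fingers":1},{"linear":[0.052,0,0],"twist":[0,0,0],"fingers":1},{"linear":[0.054,0,0],"twist":[0,0,0],"fingers":1},{"linear":[0.056,0,0],"twist":[0,0,0],"fingers":1},{"linear":[0.056,0,0],"twist":[0,0,0],"fingers":1},{"linear":[0.056,0,0],"twist":[0,0,0],"fingers":1}]'
for i in 1 2 3 4 5 6; do python3 -m creep '[{"linear":[0.0004,0,0],"twist":[0,0,0],"fingers":1},{"linear":[0.0004,0,0],"twist":[0,0,0],"fingers":1}]' | egrep 'pos|force'; done
```

```text
time: 18.0
position: [0.5003, 0.0711, 0.0806]
tool_rot: [-0.892, 1.379, 0.891]
ft_force: [0.0, -0.5, 0.0]
grip_width: 0.008
position: [0.5, 0.0714, 0.0801]
ft_force: [-0.4, -0.1, 0.5]
position: [0.4997, 0.0713, 0.0794]
ft_force: [-0.7, -0.6, 0.5]
position: [0.4995, 0.0712, 0.0788]
ft_force: [-0.7, 0.3, -0.5]
position: [0.4995, 0.0712, 0.0783]
ft_force: [-0.3, -0.5, 0.1]
position: [0.4995, 0.0712, 0.0779]
ft_force: [-0.9, 0.2, 0.5]
position: [0.4995, 0.0712, 0.0775]
ft_force: [-0.4, 0.7, 1.0]
```

```bash
for i in 1 2 3 4; do python3 -m creep '[{"linear":[0.0004,0,0],"twist":[0,0,0],"fingers":1},{"linear":[0.0004,0,0],"twist":[0,0,0],"fingers":1}]' | egrep 'pos|force'; done
```

```text
position: [0.4996, 0.0712, 0.0772]
ft_force: [-0.1, 0.9, -0.5]
position: [0.4995, 0.0712, 0.0767]
ft_force: [0.5, -0.2, 0.3]
position: [0.4996, 0.0713, 0.0765]
ft_force: [-0.9, -1.1, 0.8]
position: [0.4996, 0.0713, 0.0764]
ft_force: [-1.1, 0.5, 5.7]
```

Contact at about 5 N, so I'll hold here and measure the tilt.

```bash
for i in 1 2 3; do python3 -m creep '[{"linear":[0,0,0],"twist":[0,0,0],"fingers":1},{"linear":[0,0,0],"twist":[0,0,0],"fingers":1},{"linear":[0,0,0],"twist":[0,0,0],"fingers":1}]'|egrep 'pos|force'; done
python3 - <<'E'
from tilt import *
snap('wrist','wr_p2');snap('scene','sc_p2');tilt('wr_p2');tilt('sc_p2');st()
E
```

```text
position: [0.4996, 0.0713, 0.0764]
ft_force: [-2.2, 0.4, 5.5]
position: [0.4996, 0.0713, 0.0764]
ft_force: [-2.6, -0.0, 5.8]
position: [0.4996, 0.0713, 0.0764]
ft_force: [-2.5, -1.2, 5.5]
wr_p2: -88 64.66 827 | -43 66.3 6 | -28 66.39 39 | fit slope mm/m [35.91945291 69.3037045 ]
sc_p2: -58 65.66 31 | -43 64.84 21 | 32 66.58 24 | 47 68.14 26 | 62 69.28 26 | 77 68.16 32 | 92 67.87 25 | fit slope mm/m [10.47980438 67.01951988]
t 20.5167 p [0.4996 0.0713 0.0764] rv [-0.8914  1.3802  0.8921]
R [[-0.0001, -0.9116, 0.411], [0.0004, 0.411, 0.9116], [-1.0, 0.0003, 0.0004]]
F [-1.39  0.55  5.32] g 0.005034039118341374 q [-0.764  0.17   0.618  2.006 -0.118  0.999  1.059]
```

The square end sank about 2 mm (66.7 → 64.7) and the far end rose. It rocks at both ends, so the verdict is the cross mark (y≈0.40 end). Lifting and moving to the slide.

```bash
python3 -m creep '[{"linear":[-0.002,0,0],"twist":[0,0,0],"fingers":1},{"linear":[-0.005,0,0],"twist":[0,0,0],"fingers":1},{"linear":[-0.03,0,0],"twist":[0,0,0],"fingers":1},{"linear":[-0.07,0,0],"twist":[0,0,0],"fingers":1},{"linear":[-0.11,0,0],"twist":[0,0,0],"fingers":1},{"linear":[-0.12,0,0],"twist":[-7,0,0],"fingers":1},{"linear":[-0.12,0,0],"twist":[-14,0,0],"fingers":1},{"linear":[-0.12,0,0],"twist":[-14,0,0],"fingers":1}]'
python3 - <<'E'
from tilt import *
snap('top','top_a');snap('scene','sc_a');tilt('sc_a')
p,im,ok=cloud('top_a')
st(); go([.56,.24,.19],np.radians(100.7))
E
```

```text
time: 21.18
position: [0.5004, 0.0713, 0.1973]
tool_rot: [-1.079, 1.284, 1.077]
ft_force: [0.0, 0.1, 0.1]
grip_width: 0.007
sc_a: -88 66.52 22 | -73 66.41 22 | -58 65.57 22 | -43 66.03 21 | 32 66.79 25 | 47 66.55 30 | 62 67.03 24 | 77 67.25 32 | 92 65.65 20 | fit slope mm/m [-2.27639074 66.33374152]
t 21.2833 p [0.4992 0.0711 0.1956] rv [-1.0733  1.2906  1.0738]
R [[-0.0005, -0.9833, 0.1818], [-0.0001, 0.1818, 0.9833], [-1.0, 0.0005, -0.0001]]
F [-1.19  0.5  -0.52] g 0.006766822287049568 q [-0.798  0.023  0.618  1.877 -0.014  1.246  1.212]
lin mm [  5.6 -29.  177.1]
 twist [-21.17  -0.    -0.03]
 twist [ 1.5883e+02 -4.0000e-02  0.0000e+00]
```

View pics/sc_a.png

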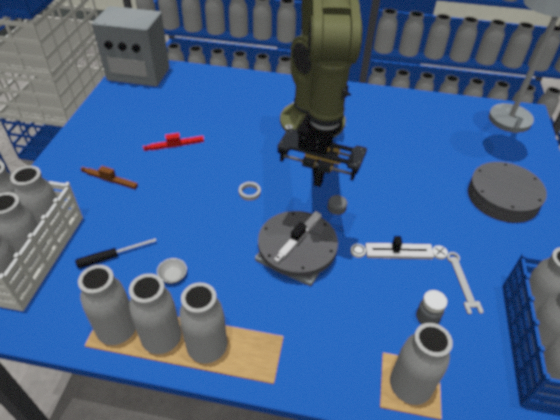

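The bar is still lying level across the middle of the plate. Moving to the slide now.

```bash
python3 -m creep '[{"linear":[0,-0.007,0.04],"twist":[-7,0,0],"fingers":1},{"linear":[0,-0.015,0.08],"twist":[-14,0,0],"fingers":1},{"linear":[0,-0.022,0.12],"twist":[-21,0,0],"fingers":1},{"linear":[0,-0.029,0.15],"twist":[-21,0,0],"fingers":1},{"linear":[0,-0.029,0.177],"twist":[-21,0,0],"fingers":1},{"linear":[0,-0.029,0.177],"twist":[-21,0,0],"fingers":1},{"linear":[0,-0.029,0.177],"twist":[-21,0,0],"fingers":1},{"linear":[0,-0.029,0.177],"twist":[-21,0,0],"fingers":1}]'
python3 - <<'E'
from h import *
snap('wrist','wr_t');st()
for l in ['verdict_top','ring_mark','cross_mark']: print(l,[(np.round(r['centre'],4).tolist(),round(r['conf'],2)) for r in nets.place_of('wrist',l)])
E
```

```text
time: 21.95
position: [0.5593, 0.2389, 0.1949]
tool_rot: [-1.345, 1.119, 1.344]
ft_force: [-0.2, -0.6, 0.8]
grip_width: 0.006
t 22.0 p [0.5595 0.2383 0.1953] rv [-1.344   1.1184  1.3436]
R [[-0.001, -0.9831, -0.1829], [-0.0015, -0.1829, 0.9831], [-1.0, 0.0013, -0.0013]]
F [-0.5  -0.01 -0.04] g 0.004868698089296218 q [-0.878  0.272  0.517  1.629 -0.138  1.279  1.418]
verdict_top [([0.5233, 0.2889, 0.0539], 0.78)]
ring_mark [([0.5377, 0.1965, 0.0093], 0.6)]
cross_mark [([0.4982, 0.4016, 0.0095], 0.64)]
```

View pics/wr_t.png

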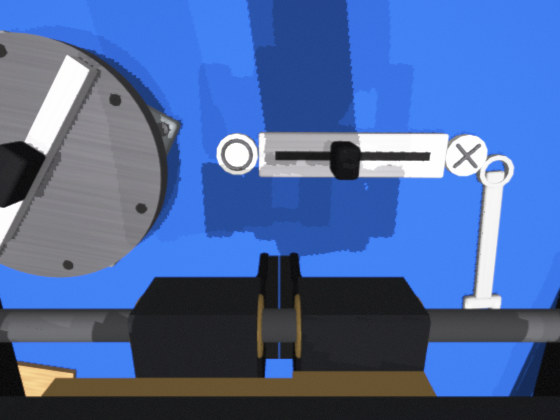

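Ring tile at (237,155), slide block at (345,160), cross tile at (467,155). The jaw axis is aligned with the track.

Run:
```python
from h import *
p,im,ok=cloud('wr_t')
g=p[ok&(p[...,2]>.05)&(p[...,2]<.06)&(np.hypot(p[...,0]-.521,p[...,1]-.288)<.03)]
r=cv2.minAreaRect(g[:,:2].astype(np.float32)*1000);print('slide',r,np.median(g[:,2]))
s=np.array(r[0])/1000
a=w('wr_t',225,155),w('wr_t',249,155); b=w('wr_t',455,155),w('wr_t',479,155)
ring=(a[0]+a[1])/2;cross=(b[0]+b[1])/2; print(ring,cross)
u=(cross-ring)[:2];L=np.linalg.norm(u);u/=L;print('u',u,L,'slide along from cross',(cross[:2]-s)@u,'lat',(s-cross[:2])@[-u[1],u[0]])
home=cross[:2]-.045*u;print('home',home)
t=s-.037*u; 
go(np.r_[t,.042],np.arctan2(u[1],u[0]))
```

```text
slide ((517.5303344726562, 285.1419677734375), (27.54193115234375, 20.095684051513672), 10.087821960449219) 0.05379765750796711
[0.53509774 0.19327555 0.01079529] [0.49665435 0.3997441  0.00999644]
u [-0.18304892  0.98310381] 0.21001703794950763 slide along from cross 0.11648712120449248 lat 0.00045453593899056385
home [0.50489155 0.35550443]
lin mm [154.1  33.   16.5]
 twist [0.02 0.   0.  ]
 twist [-1.7998e+02 -1.0000e-02  1.0000e-02]
```

```bash
python3 -m creep '[{"linear":[0.03,0.02,0.01],"twist":[0,0,0],"fingers":1},{"linear":[0.07,0.033,0.0165],"twist":[0,0,0],"fingers":1},{"linear":[0.105,0.033,0.0165],"twist":[0,0,0],"fingers":1},{"linear":[0.13,0.033,0.0165],"twist":[0,0,0],"fingers":1},{"linear":[0.145,0.033,0.0165],"twist":[0,0,0],"fingers":1},{"linear":[0.152,0.033,0.0165],"twist":[0,0,0],"fingers":1},{"linear":[0.154,0.033,0.0165],"twist":[0,0,0],"fingers":1},{"linear":[0.154,0.033,0.0165],"twist":[0,0,0],"fingers":1}]'
python3 - <<'E'
from h import *
st();snap('wrist','wr_t2');snap('scene','sc_t2')
E
```

```text
time: 22.82
position: [0.5246, 0.2499, 0.0425]
tool_rot: [-1.345, 1.115, 1.345]
ft_force: [-0.4, -0.3, -1.2]
grip_width: 0.006
t 22.8167 p [0.5246 0.2499 0.0425] rv [-1.3451  1.1147  1.3447]
R [[0.0006, -0.9827, -0.1851], [0.0003, -0.1851, 0.9827], [-1.0, -0.0006, 0.0002]]
F [-0.37 -0.33 -1.19] g 0.005664929291567253 q [-0.889  0.368  0.471  1.844 -0.199  0.975  1.424]
```

View pics/wr_t2.png

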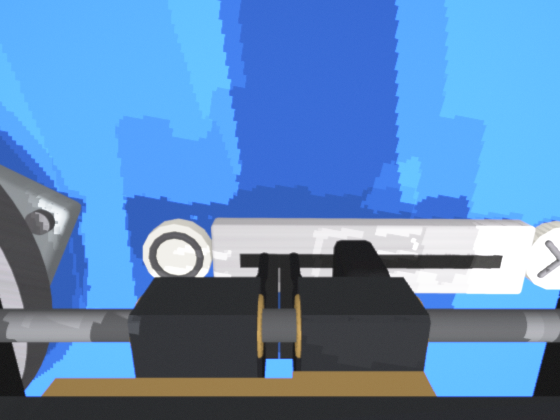

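The fingers are beside the block at (360,260), on the ring side and over the track. Pushing along tool +z.

```bash
python3 -m creep '[{"linear":[0,0,0.008],"twist":[0,0,0],"fingers":1},{"linear":[0,0,0.016],"twist":[0,0,0],"fingers":1},{"linear":[0,0,0.024],"twist":[0,0,0],"fingers":1},{"linear":[0,0,0.032],"twist":[0,0,0],"fingers":1},{"linear":[0,0,0.04],"twist":[0,0,0],"fingers":1},{"linear":[0,0,0.048],"twist":[0,0,0],"fingers":1},{"linear":[0,0,0.056],"twist":[0,0,0],"fingers":1},{"linear":[0,0,0.06],"twist":[0,0,0],"fingers":1}]'
python3 -m creep '[{"linear":[0,0,0.004],"twist":[0,0,0],"fingers":1},{"linear":[0,0,0.008],"twist":[0,0,0],"fingers":1},{"linear":[0,0,0.01],"twist":[0,0,0],"fingers":1},{"linear":[0,0,0.01],"twist":[0,0,0],"fingers":1}]'
python3 - <<'E'
from h import *
snap('wrist','wr_t3');st()
E
```

```text
time: 23.58
position: [0.5127, 0.311, 0.042]
tool_rot: [-1.347, 1.113, 1.347]
ft_force: [0.3, -1.4, 1.3]
grip_width: 0.003
time: 23.92
position: [0.5108, 0.3196, 0.0419]
tool_rot: [-1.346, 1.114, 1.346]
ft_force: [-0.3, 0.0, 0.2]
grip_width: 0.007
t 23.9667 p [0.5106 0.3194 0.0417] rv [-1.3453  1.1151  1.3468]
R [[-0.0009, -0.9825, -0.1864], [0.0002, -0.1864, 0.9825], [-1.0, 0.0009, 0.0004]]
F [ 0.26 -0.97 -0.52] g 0.0012037743236082122 q [-0.968  0.407  0.442  1.789 -0.205  0.991  1.314]
```

View pics/wr_t3.png

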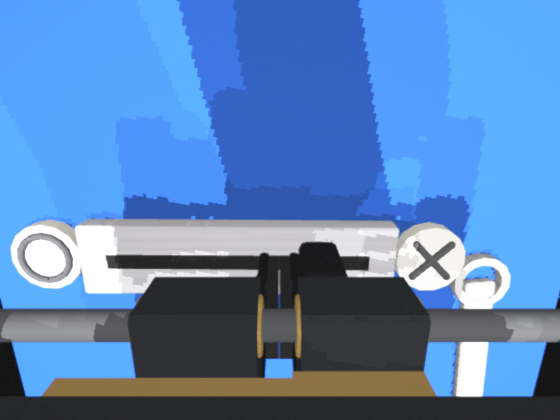

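```bash
python3 -m creep '[{"linear":[0,0,0.005],"twist":[0,0,0],"fingers":1},{"linear":[0,0,0.01],"twist":[0,0,0],"fingers":1},{"linear":[0,0,0.013],"twist":[0,0,0],"fingers":1},{"linear":[0,0,0.013],"twist":[0,0,0],"fingers":1},{"linear":[0,0,0.013],"twist":[0,0,0],"fingers":1}]'
for i in 1 2 3 4; do python3 -m creep '[{"linear":[0,0,0.001],"twist":[0,0,0],"fingers":1},{"linear":[0,0,0.001],"twist":[0,0,0],"fingers":1},{"linear":[0,0,0.001],"twist":[0,0,0],"fingers":1}]'|egrep 'pos|force';done
```

```text
time: 24.38
position: [0.5083, 0.3326, 0.0418]
tool_rot: [-1.346, 1.114, 1.347]
ft_force: [1.4, 0.0, 0.5]
grip_width: 0.004
position: [0.5085, 0.333, 0.042]
ft_force: [-0.4, 0.3, 0.1]
position: [0.5084, 0.3335, 0.042]
ft_force: [-0.2, -1.0, 0.7]
position: [0.5082, 0.3346, 0.042]
ft_force: [-0.1, -2.1, 1.3]
position: [0.508, 0.3359, 0.042]
ft_force: [-0.6, -2.1, -0.6]
```

```bash
for i in 1 2 3 4; do python3 -m creep '[{"linear":[0,0,0.001],"twist":[0,0,0],"fingers":1},{"linear":[0,0,0.001],"twist":[0,0,0],"fingers":1}]'|egrep 'pos|force';done
python3 - <<'E'
from h import *
snap('wrist','wr_t4');st()
E
```

```text
position: [0.5078, 0.3369, 0.042]
ft_force: [-0.0, -2.2, 0.4]
position: [0.5077, 0.3376, 0.042]
ft_force: [0.1, -2.3, 0.2]
position: [0.5077, 0.3378, 0.042]
ft_force: [0.3, -4.1, 2.4]
position: [0.5077, 0.3379, 0.042]
ft_force: [0.1, -5.6, 3.2]
t 26.1 p [0.5077 0.3379 0.042 ] rv [-1.3466  1.1171  1.3442]
R [[-0.0, -0.9827, -0.1851], [-0.0021, -0.1851, 0.9827], [-1.0, 0.0004, -0.0021]]
F [ 0.88 -5.58  2.  ] g 0.005421584881646376 q [-0.988  0.421  0.435  1.769 -0.205  0.998  1.282]
```

View pics/wr_t4.png

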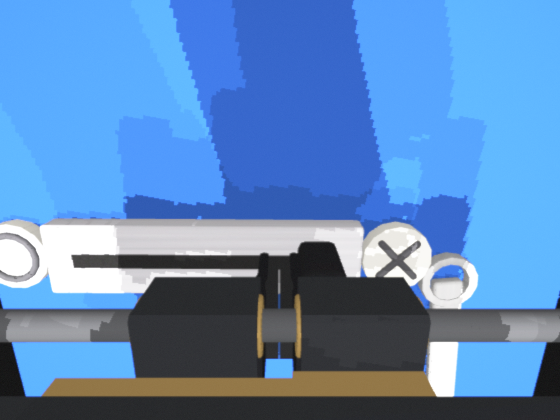

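Position has stalled and the force is growing, so the block is at the end stop. I'll nudge a little more, back off, rise and verify.

```bash
python3 -m creep '[{"linear":[0,0,0.001],"twist":[0,0,0],"fingers":1},{"linear":[0,0,0.002],"twist":[0,0,0],"fingers":1},{"linear":[0,0,0.002],"twist":[0,0,0],"fingers":1}]'
python3 -m creep '[{"linear":[0,0,-0.01],"twist":[0,0,0],"fingers":1},{"linear":[0,0,-0.02],"twist":[0,0,0],"fingers":1},{"linear":[-0.03,0,-0.025],"twist":[0,0,0],"fingers":1},{"linear":[-0.07,0,-0.025],"twist":[0,0,0],"fingers":1},{"linear":[-0.11,-0.02,-0.025],"twist":[0,0,0],"fingers":1},{"linear":[-0.14,-0.04,-0.025],"twist":[0,0,0],"fingers":1},{"linear":[-0.15,-0.05,-0.025],"twist":[0,0,0],"fingers":1},{"linear":[-0.15,-0.05,-0.025],"twist":[0,0,0],"fingers":1}]'
python3 -m creep '[{"linear":[0,0,0],"twist":[0,0,0],"fingers":1},{"linear":[0,0,0],"twist":[0,0,0],"fingers":1},{"linear":[0,0,0],"twist":[0,0,0],"fingers":1}]'
python3 - <<'E'
from tilt import *
snap('wrist','wr_f');snap('scene','sc_f');snap('top','top_f');st();tilt('sc_f')
for l in ['verdict_top','cross_mark']: print(l,[(np.round(r['centre'],4).tolist(),round(r['conf'],2)) for r in nets.place_of('wrist',l)])
p,im,ok=cloud('wr_f')
g=p[ok&(p[...,2]>.05)&(p[...,2]<.06)&(np.hypot(p[...,0]-.505,p[...,1]-.356)<.03)]
print(cv2.minAreaRect(g[:,:2].astype(np.float32)*1000))
E
```

```text
time: 26.35
position: [0.5076, 0.338, 0.042]
tool_rot: [-1.347, 1.12, 1.343]
ft_force: [-0.2, -9.7, 4.1]
grip_width: 0.007
time: 27.02
position: [0.5644, 0.3276, 0.1964]
tool_rot: [-1.345, 1.106, 1.341]
ft_force: [-0.3, -0.6, 0.1]
grip_width: 0.006
time: 27.27
position: [0.5587, 0.3262, 0.1899]
tool_rot: [-1.345, 1.118, 1.349]
ft_force: [-0.5, -0.1, 0.3]
grip_width: 0.006
t 27.4167 p [0.5595 0.3263 0.1908] rv [-1.3458  1.1164  1.3474]
R [[-0.0019, -0.9824, -0.1867], [-0.0009, -0.1867, 0.9824], [-1.0, 0.002, -0.0005]]
F [ 0.65 -0.36 -0.19] g 0.00469981388348996 q [-0.945  0.361  0.482  1.53  -0.171  1.295  1.316]
sc_f: -88 65.95 19 | -73 66.96 23 | -58 65.98 24 | -43 66.18 22 | 32 66.72 23 | 47 66.6 28 | 62 66.54 30 | 77 66.17 27 | 92 64.86 20 | fit slope mm/m [-3.68171087 66.1170018 ]
verdict_top [([0.511, 0.3549, 0.0521], 0.77)]
cross_mark []
((504.8937072753906, 355.00433349609375), (27.547183990478516, 19.96465301513672), 10.506664276123047)
```

View pics/wr_f.png

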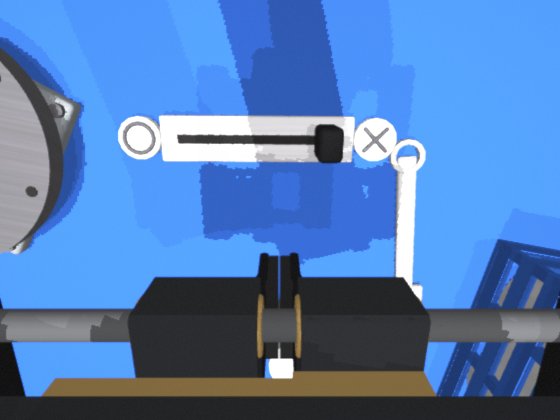

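View pics/sc_f.png

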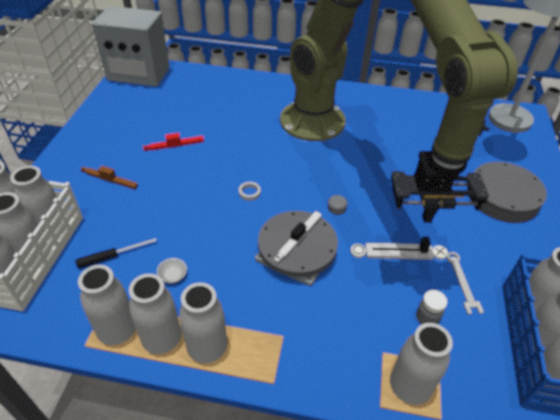

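The slide block is at (504.9, 355.0) mm against an expected home of (504.9, 355.5), at its hard stop. The bar is level on the plate, the other things haven't moved, and the robot is clear, so I'm handing in.

```bash
python3 -c "
from bench import job
print(job.close_job())"
```

```text
the job is handed in; nothing more can be done
None
```

The plate rocked, so I pushed the verdict slide fully home towards the cross mark and handed the job in at about 27.5 s.

- **Placing:** I laid the straightedge across the middle of the plate and let go. The wrist camera put it within about 0.1 mm of the plate centre and level.
- **Presses:** I pressed 75 mm out with closed fingertips, first the tapered end and then the square end.

| End | Force and time | What it did |
|---|---|---|
| Tapered | about 7 N briefly, then about 5–6 N for 1 s | bar tilted about 20 mm/m |
| Square | about 5.5 N for 0.8 s | sank about 2 mm |

- **Crown:** All three cameras' depth readings also show the plate crowned, its middle about 2 mm or more above the rim.
- **Verdict slide:** It stopped hard against the end under about 10 N. Its centre measures 45.5 mm from the cross mark, against the nominal 45 mm.
- **Last checks:** The straightedge lies level across the middle of the plate, the other things look undisturbed, and the robot touches nothing.
- **Disagreements:** The fingertip positions gave only about 1–1.4 mm of sinking, less than the camera depth showed. That is still well above the 0.7 mm limit for a flat plate. The trained network also put the slide about 6 mm to the side of my depth measurement; I went with the depth and the hard stop. It did not report the cross mark in the last picture, so I used its earlier measured position.

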